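# Fetch the tin from under the stacking spice rack

### The job

Get the small tin out from under the white stacking rack and stand it in the middle of the round cork coaster: first stand the green-capped spice jar aside on the blue mat, then lift the upper rack frame off by its handle and stand it on the mat too (leave room for both). With the tin on the coaster, put the upper frame back with all four posts fully home in the corner sockets of the lower frame, and stand the spice jar upright in the middle of its wooden seat on the frame again. Leave the glass sugar jar under the rack where it stands, and leave the cup and the red capsule alone.

Things in the scene. Friction and masses are not known exactly. Their poses are not given: they have to be found in the camera images.
- spice_mid (a point): Spice jar: round glass jar with a green screw cap, 46 mm diameter, 106 mm tall, 0.1 kg, upright. The point is on its axis, half-way up (53 mm above its underside). It starts on the wooden seat of the upper rack frame.
- tin_mid (a point): The tin to fetch: small round tin with a steel lid and a white-and-green label, 58 mm diameter, 72 mm tall, 0.18 kg. The point is on its axis, half-way up (36 mm above its underside). It stands on the floor of the lower frame, under the open deck of the upper frame, at x = +26 mm and y = +52 or -52 mm in the lower frame's axes; a deck wire runs across above it, so it cannot be lifted out until the upper frame is off.
- sugar_mid (a point): Glass sugar jar with a knobbed glass lid, 62 mm diameter, 77 mm tall; stands in the lower frame beside the tin, on the other side, and stays there. The point is on its axis, half-way up (38.5 mm above its underside).
- rack_grip (a point): Upper rack frame (loose, 0.28 kg, white wire on four round posts, 10 mm thick with tapered feet). The point is the centre of its wooden handle bar, 150 mm above the feet and centred over the frame. Axes: z up, y along the handle bar (bar 78 mm long, 12 mm thick along x, 14 mm high, gap of 32 mm below it to the deck), x across it. Posts at x = +-74, y = +-86 mm; overall 158 x 182 mm; deck wires at 104 to 112 mm above the feet. The wooden jar seat is on its -x side.
- rack_seat (a point): Wooden jar seat of the upper frame: a flat plate 66 (x) x 62 (y) mm. The point is on its top surface where the jar stands, 44 mm to -x of the handle bar's centre line and 113 mm above the feet; axes as the frame's.
- base: Lower frame of the rack (fixed): pale wooden floor 178 (x) x 202 (y) x 8 mm with four white sockets, 26 mm square, at its corners, at x = +-74, y = +-86 mm; each hole is 15 mm wide with a 3 mm chamfer, mouth 28 mm above the underside, 20 mm deep down to the wooden floor. Origin: centre of the underside, on the worktop. Frame home: feet on the wooden floor 8 mm above the origin, so handle bar centre 158 mm above it.
- mat: Blue mat on the worktop (fixed), 180 (x) x 280 (y) x 4 mm, the side area for the jar and the upper frame. Origin: centre of the underside; top 4 mm higher.
- coaster: Round cork coaster (fixed), 80 mm diameter, 4 mm thick. Origin: centre of the underside.
- cup_mid (a point): Small light-blue espresso cup, 60 x 90 x 52 mm with its handle, a bystander to leave alone. The point is half-way up.
- capsule_mid (a point): Red coffee capsule, 37 mm diameter, 28 mm tall, a bystander to leave alone. The point is half-way up.
Mind the look-alikes: they are no part of the job. Leave any pink or purple look-alike of the part that bears tin_mid alone.

How it is judged:
On the way, in this order (a step that is already met when the one before it is completed fails the run):
1. the spice jar stands on the blue mat, let go (x of spice_mid in the frame of mat between -0.09 and 0.09 m and y of spice_mid in the frame of mat between -0.14 and 0.14 m and z of spice_mid in the frame of mat between 0.045 and 0.067 m and angle between spice_mid's own z axis and vertical below 0.1 rad and contact force between the fingers and spice_jar below 0.2 N and linear speed of spice_jar below 0.02 m/s), for 0.2 s.
2. the upper frame stands on the mat, let go, and the jar too (x of rack_grip in the frame of mat between -0.045 and 0.045 m and y of rack_grip in the frame of mat between -0.085 and 0.085 m and z of rack_grip in the frame of mat between 0.145 and 0.163 m and angle between rack_grip's own z axis and vertical below 0.05 rad and x of spice_mid in the frame of mat between -0.09 and 0.09 m and y of spice_mid in the frame of mat between -0.14 and 0.14 m and z of spice_mid in the frame of mat between 0.045 and 0.067 m and angle between spice_mid's own z axis and vertical below 0.1 rad and contact force between the fingers and rack below 0.2 N and linear speed of rack below 0.02 m/s), for 0.2 s.
3. the tin stands on the coaster, let go, while frame and jar wait on the mat (horizontal distance between tin_mid and coaster below 0.015 m and z of tin_mid in the frame of coaster between 0.034 and 0.046 m and angle between each of tin_mid, spice_mid's own z axis and vertical below 0.1 rad and x of rack_grip in the frame of mat between -0.045 and 0.045 m and y of rack_grip in the frame of mat between -0.085 and 0.085 m and z of rack_grip in the frame of mat between 0.145 and 0.163 m and angle between rack_grip's own z axis and vertical below 0.05 rad and x of spice_mid in the frame of mat between -0.09 and 0.09 m and y of spice_mid in the frame of mat between -0.14 and 0.14 m and z of spice_mid in the frame of mat between 0.045 and 0.067 m and contact force between the fingers and tin below 0.2 N and linear speed of tin below 0.02 m/s), for 0.2 s.
4. the upper frame is home in the four sockets, let go, the jar still on the mat (horizontal distance between rack_grip and base below 0.007 m and z of rack_grip in the frame of base between 0.153 and 0.163 m and angle between rack_grip's own z axis and vertical below 0.05 rad and angle between the x axis of rack_grip and the x axis of base, either way round below 0.08 rad and x of spice_mid in the frame of mat between -0.09 and 0.09 m and y of spice_mid in the frame of mat between -0.14 and 0.14 m and z of spice_mid in the frame of mat between 0.045 and 0.067 m and angle between spice_mid's own z axis and vertical below 0.1 rad and contact force between the fingers and rack below 0.2 N and linear speed of rack below 0.02 m/s), for 0.2 s.
At the end, for the whole second after the job is handed in: Tin upright within 15 mm of the coaster's centre; upper frame level, all posts home (centre within 7 mm, height 5 mm, turn 0.08 rad); spice jar upright within 15 mm of the seat point; sugar jar, cup and capsule left (20 mm); all released and at rest (horizontal distance between tin_mid and coaster below 0.015 m and z of tin_mid in the frame of coaster between 0.034 and 0.046 m and angle between each of tin_mid, spice_mid's own z axis and vertical below 0.1 rad and horizontal distance between rack_grip and base below 0.007 m and z of rack_grip in the frame of base between 0.153 and 0.163 m and angle between rack_grip's own z axis and vertical below 0.05 rad and angle between the x axis of rack_grip and the x axis of base, either way round below 0.08 rad and horizontal distance between spice_mid and rack_seat below 0.015 m and z of spice_mid in the frame of rack_seat between 0.045 and 0.062 m and contact force between the fingers and tin below 0.2 N and linear speed of each of tin, rack, spice_jar below 0.02 m/s and contact force between the fingers and rack below 0.2 N and contact force between the fingers and spice_jar below 0.2 N); the robot touches nothing.
It fails at once if the sugar jar is shifted more than 20 mm or tipped (distance of sugar_mid from where it was at the start of the episode above 0.02 m or angle between sugar_mid's own z axis and vertical above 0.5 rad).
It fails at once if the cup is shifted more than 20 mm or tipped (distance of cup_mid from where it was at the start of the episode above 0.02 m or angle between cup_mid's own z axis and vertical above 0.5 rad).
It fails at once if the capsule is shifted more than 20 mm or tipped (distance of capsule_mid from where it was at the start of the episode above 0.02 m or angle between capsule_mid's own z axis and vertical above 0.5 rad).
It fails at once if the spice jar is tipped over (angle between spice_mid's own z axis and vertical above 0.8 rad).
It fails at once if the tin is tipped over (angle between tin_mid's own z axis and vertical above 0.8 rad).
It also fails if it takes over 144 s, if anything falls off the work surface, if the arm or the gripper's body presses on something with over 40 N, if the wrist force passes 120 N, or if a joint passes its speed limit or range.

### The arm

A 6-joint arm with a two-finger parallel gripper is mounted at the origin on a cart in front of the work surface, level with it; the furniture and walls round the work are solid. World frame = base frame: x ahead of the robot, y to its left, z up, the work surface at z = 0. Lengths are in m, angles in rad, forces in N, time in s.
With the tool pointing down it reaches from about 0.275 to 0.85 m from the base axis. Payload 19 kg.
Tool frame: the origin (TCP) lies at the very end of the fingers, on their centre line; the grasp point (between the pads) lies 19 mm behind it; z points along the fingers, y is the line along which they close (so a half turn about z gives the same grasp; the last joint's range is limited). The gripper opens to 85 mm and grips with 20 to 120 N. Pads are 22 mm wide; open, the fingers measure 114 mm over their backs; the gripper's body (76 mm by 85 mm) begins 54 mm behind the grasp point. The pads swing forward as they close: fully open they stand 13 mm farther back than shut.
Start: joints at [1.036, 0.15, 1.437, -0, 1.554, -0.134], TCP at [0.224, 0.529, 0.208] pointing down, gripper open.
Joint ranges: [-2.8, 2.8], [-0.68, 2.1], [0.12, 2.68], [-1.39, 4.53], [0.16, 2.79], [-2.81, 2.81]. Speed limits (rad/s): [1.89, 1.89, 2.22, 3.01, 3.01, 3.01].

### API

Orientations are given as a unit quaternion [w, x, y, z].
In Python, from station import bot, cams gives the robot as it stands.
- The arm moves only by the tool drive_tool, never from a script. Its argument "plan" is a list of rows, each a list of 7 numbers: the gripper's target within -1 to 1 (shut at 1, half-way at 0, fully open at -1), then the shift along the tool's x, y, z as a fraction of full scale, then the turn, a rotation vector about the tool's x, y, z as a fraction of full scale. In form: [[jaw, x, y, z, rx, ry, rz], ...]. A call has 1 to 10 rows; each row shifts and turns the commanded pose from where the row before left it, along the tool's axes as they then stand; what a row does not reach is not made up. Full scale, the value 1, is 2 cm for a shift and 30 degrees for a turn. A row lasts 1/8 s, in which the tool goes at most 62.5 mm and 10.7 degrees, less where a joint would pass 70% of its speed; a pose out of reach is approached as far as the arm can. A call with a number of a shift or a turn outside -1 to 1 is refused whole. A call with a gripper value outside its range is refused whole. The fingers move at their own pace and stop on an object; "newtons" is the grip in N (left out, the last holds). Time passes only in rows, so rows that do not move let the fingers close. It gives the time, the measured TCP pose, the force, the opening and the grip force at its end, in the units of the state.
- bot.read_state(): the state, without advancing time (a new reading comes with each control period).
- cams.snapshot(name): name is "scene" or "side" or "wrist"; returns the picture (420x560x3 uint8, red, green, blue); there is no depth.
- cams.camera_info(name): a dict with "K" (3x3 intrinsics, pixels), "distortion" ([k1, k2, p1, p2, k3] as OpenCV has them; the pictures are not rectified), "world_from_camera" (4x4, takes a point from camera to world coordinates). Camera axes: x right, y down, z forward; pixel columns grow to the right and rows downward; lengths in m; the calibration is good to about 2 mm. A picture is of the moment at which its call begins: read the wrist's pose just before it. camera_info takes no time and is no camera call; for the wrist camera it gives the pose at the moment of the call.
- bot.sign_off(): hands the job in; it is judged then, once.
The state is a dict: "t": time; "q": joint angles; "qvel": joint speeds; "joint_torque": joint torques, N m; "eef_pos": TCP position; "tcp_rot": TCP orientation; "wrist_force": force on the tool from outside, world axes, zero at the start; "torque": the same for the moment, N m; "opening": finger opening in m; "gripper_force": force on a finger pad.
Only numpy, scipy, OpenCV 4.12 (cv2) and the standard library are available. Lean on these libraries where they do the work, as an engineer would, in place of code of your own. Each camera call takes 0.05 s, during which the arm holds its last target. There are 200 camera calls.

## Working session

There is one attempt and no reset: what is moved stays moved. The work goes in short steps, Python scripts to look and compute and a tool call to move; the robot and the scene stay as the last step left them, time stands still between calls to the robot, and variables do not carry over. Pictures are saved under pics/ and viewed, at most 14 in all, crops included, and the job is handed in when it is done.

Besides the shell and the picture viewer there is one more tool, called after ">>>" as name(argument=value, ...), one argument or row to a line, values as JSON. drive_tool: Moves the arm, as the interface text tells. Shift numbers are shares of 2 cm and turn numbers shares of 30 degrees, none past 1 either way. Its arguments: {"type":"object","properties":{"plan":{"type":"array"},"newtons":{"type":"number"}},"required":["plan"]}

```bash
ls; mkdir -p pics; python3 - <<'E'
from station import bot,cams
import cv2,numpy as np
for n in ["scene","side","wrist"]:
    im=cams.snapshot(n); cv2.imwrite(f"pics/{n}0.png",im[:,:,::-1])
    i=cams.camera_info(n); print(n,np.round(i["K"],1).tolist(),np.round(i["distortion"],4),np.round(i["world_from_camera"],3).tolist())
print(bot.read_state())
E
```

```text
pics
scene [[406.1, 0.0, 281.2], [0.0, 406.1, 209.3], [0.0, 0.0, 1.0]] [-0.0846  0.      0.      0.      0.    ] [[0.241, -0.709, 0.663, -0.175], [-0.97, -0.167, 0.174, -0.157], [-0.013, -0.685, -0.728, 0.922], [0.0, 0.0, 0.0, 1.0]]
side [[524.2, 0.0, 274.4], [0.0, 524.2, 210.8], [0.0, 0.0, 1.0]] [-0.1033  0.      0.      0.      0.    ] [[-0.827, -0.239, 0.508, -0.212], [-0.561, 0.314, -0.766, 1.187], [0.023, -0.919, -0.394, 0.709], [0.0, 0.0, 0.0, 1.0]]
wrist [[309.8, 0.0, 279.0], [0.0, 309.8, 205.7], [0.0, 0.0, 1.0]] [0.0103 0.     0.     0.     0.    ] [[0.389, 0.889, 0.242, 0.163], [0.921, -0.375, -0.104, 0.556], [-0.002, 0.263, -0.965, 0.374], [0.0, 0.0, 0.0, 1.0]]
{'t': 0.15, 'q': array([ 1.03600070e+00,  1.50885628e-01,  1.43784621e+00, -7.08646865e-06,
        1.55381366e+00, -1.34039754e-01]), 'qvel': array([ 8.61362130e-04, -1.90914946e-03, -6.18261818e-04,  9.02668918e-05,
       -7.60196980e-04, -2.23677099e-04]), 'joint_torque': array([ 7.74191922e-04, -7.13380051e+01, -5.71044338e+01, -2.31622162e-04,
        6.97948766e-03,  5.24416623e-05]), 'eef_pos': array([0.22425066, 0.52924295, 0.20802465]), 'tcp_rot': array([-1.53023861e-04,  1.99039638e-01,  9.79991324e-01, -4.51190204e-04]), 'wrist_force': array([ 1.11791004,  0.78122922, -0.70595885]), 'torque': array([-0.03738482, -0.00550633,  0.01962145]), 'gripper_force': 0.0, 'opening': 0.08579324438862285}
```

View pics/scene0.png

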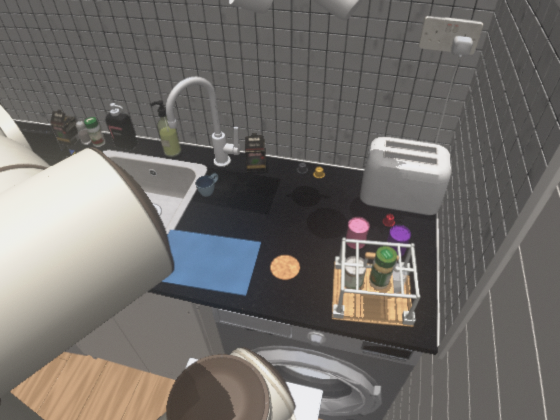

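View pics/side0.png

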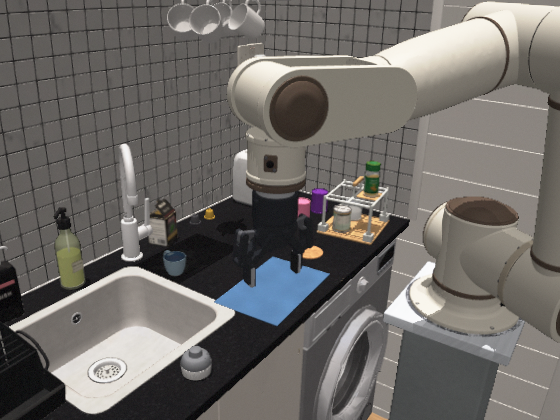

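The scene picture shows the mat around (205,260), coaster (285,267), rack around (375,280) with jar cap (386,257), and pink/purple look-alikes at (358,228) and (400,235). Side view shows the same from the other end. I'll zoom in on the rack.

```bash
cat > h.py <<'E'
import numpy as np,cv2
from station import bot,cams
def unproj(n,uv,z,info=None):
    i=info or cams.camera_info(n); T=np.array(i["world_from_camera"])
    p=cv2.undistortPoints(np.array(uv,float).reshape(-1,1,2),np.array(i["K"]),np.array(i["distortion"])).reshape(-1,2)
    d=np.c_[p,np.ones(len(p))]@T[:3,:3].T; o=T[:3,3]
    return o+d*((np.asarray(z)-o[2])/d[:,2])[:,None]
def proj(n,P,info=None):
    i=info or cams.camera_info(n); T=np.linalg.inv(np.array(i["world_from_camera"]))
    return cv2.projectPoints(np.array(P,float).reshape(-1,1,3),cv2.Rodrigues(T[:3,:3])[0],T[:3,3],np.array(i["K"]),np.array(i["distortion"]))[0].reshape(-1,2)
def snap(n,f,crop=None,s=1):
    im=cams.snapshot(n)[:,:,::-1]
    if crop: x,y,w,h=crop; im=im[y:y+h,x:x+w]
    im=cv2.resize(np.ascontiguousarray(im),None,fx=s,fy=s,interpolation=cv2.INTER_CUBIC); cv2.imwrite("pics/"+f,im); return im
E
python3 - <<'E'
from h import *
a=snap("scene","z1.png",(310,205,130,130),4.6)
b=snap("side","z2.png",(310,150,110,100),5)
im=cams.snapshot("scene"); hsv=cv2.cvtColor(im,cv2.COLOR_RGB2HSV)
for nm,lo,hi,z in [("mat",(95,100,60),(125,255,255),.004),("coaster",(5,100,100),(22,255,255),.004)]:
    m=cv2.inRange(hsv,lo,hi); m[:, :150]=0
    if nm=="coaster": m[:,320:]=0; m[:240]=0; m[290:]=0
    c=max(cv2.findContours(m,0,1)[0],key=cv2.contourArea)
    P=unproj("scene",c.reshape(-1,2),z)[:,:2]
    if nm=="mat": print(cv2.boundingRect(c), cv2.minAreaRect(c),cv2.minAreaRect((P*1000).astype(np.float32)))
    else: print(P.min(0),P.max(0),cv2.minEnclosingCircle((P*1000).astype(np.float32)))
E
```

```text
(164, 231, 97, 64) ((211.54998779296875, 262.1499938964844), (90.50967407226562, 55.012908935546875), 8.130102157592773) ((423.4803771972656, 219.26309204101562), (181.8331298828125, 272.66448974609375), 3.928708076477051)
[ 0.41200359 -0.04002691] [0.49356242 0.04028855] ((452.9842224121094, 0.3397566080093384), 41.33092498779297)
```

View pics/z1.png

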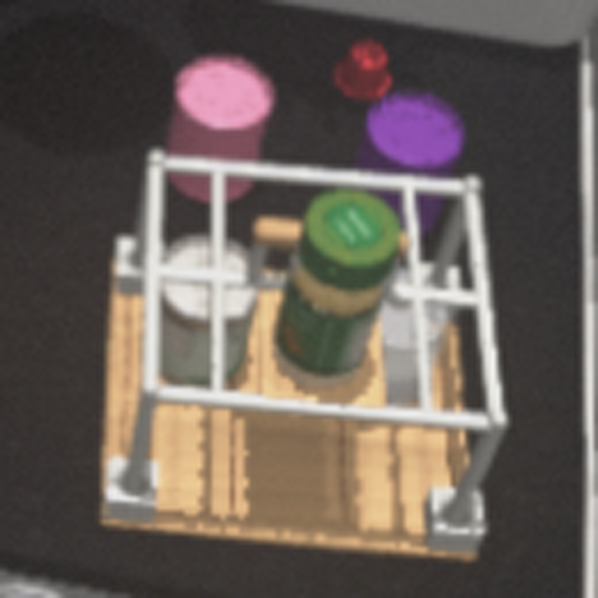

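View pics/z2.png

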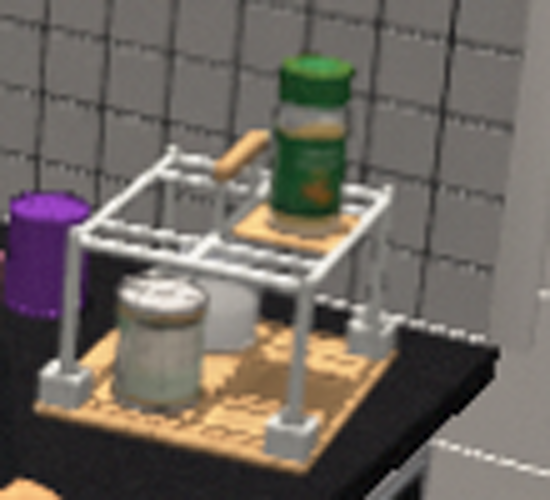

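Crop z1 shows post tops at about (157,158), (473,184), (500,420), (150,390), front floor corners at (103,523) and (475,557), and cap top centre at (352,227). Crop z2 shows the tin (label, steel lid) on the +y side and the handle in the middle.

```bash
python3 - <<'E'
from h import *
from scipy.optimize import least_squares
f=lambda L:np.array(L)/4.6+[310,205]
S=f([(157,158),(473,184),(500,420),(150,390),(103,523),(475,557)])
M=np.array([(74,86,120),(74,-86,120),(-74,-86,120),(-74,86,120),(-89,101,0),(-89,-101,0)])/1000
g=lambda L:np.array(L)/5+[310,150]
S2=g([(76,233),(172,150),(388,188),(312,285),(303,472),(36,408)])
M2=np.array([(74,86,120),(74,-86,120),(-74,-86,120),(-74,86,120),(-89,101,0),(89,101,0)])/1000
def W(p,M):
    c,s=np.cos(p[2]),np.sin(p[2]); return np.c_[p[0]+c*M[:,0]-s*M[:,1],p[1]+s*M[:,0]+c*M[:,1],M[:,2]]
I,J=cams.camera_info("scene"),cams.camera_info("side")
r=lambda p:np.r_[(proj("scene",W(p,M),I)-S).ravel(),(proj("side",W(p,M2),J)-S2).ravel()]
for fn in (r,lambda p:r(p)[:12],lambda p:r(p)[12:]):
    o=least_squares(fn,[.43,-.25,0],loss="soft_l1"); print(np.round(o.x,4),np.degrees(o.x[2]),np.round(fn(o.x),1))
o=least_squares(r,[.43,-.25,0],loss="soft_l1").x
print("cap scene",unproj("scene",f([(352,227)]),.227),"side",unproj("side",g([(319,68)]),.227),"seat pred",W(o,np.array([[-.044,0,.121]])))
print("tin lid side",unproj("side",g([(163,292)]),.080),"scene",unproj("scene",f([(210,275)]),.080),"pred",W(o,np.array([[.026,.052,0]])))
s=bot.read_state();print(s["eef_pos"],s["tcp_rot"])
E
```

```text
[ 0.4256 -0.241   0.1242] 7.115331292681609 [-0.   0.4 -0.2  0.4  0.1  0.1  0.5  0.  -0.4  1.5  0.5  1.5 -0.4 -0.5
 -0.4 -0.3 -0.6  0.2 -1.3 -1.6 -0.1  0.3 -0.9  0.5]
[ 0.4273 -0.2407  0.1213] 6.9514152874631305 [ 0.1 -0.2 -0.2 -0.1 -0.1 -0.5  0.4 -0.7 -0.5  0.8  0.3  1. ]
[ 0.4237 -0.2413  0.1256] 7.196840073367104 [ 0.2 -0.4  0.1 -0.2 -0.   0.3 -0.6 -1.4  0.6  0.4 -0.3  0.7]
cap scene [[ 0.38084977 -0.24177686  0.227     ]] side [[ 0.37318832 -0.22986535  0.227     ]] seat pred [[ 0.38194546 -0.2464172   0.121     ]]
tin lid side [[ 0.44073773 -0.17950362  0.08      ]] scene [[ 0.4474938  -0.18566125  0.08      ]] pred [[ 0.4449653  -0.18614697  0.        ]]
[0.22430355 0.52932551 0.20827923] [-5.67445304e-05  1.99043938e-01  9.79990542e-01 -2.13005295e-04]
```

View pics/wrist0.png

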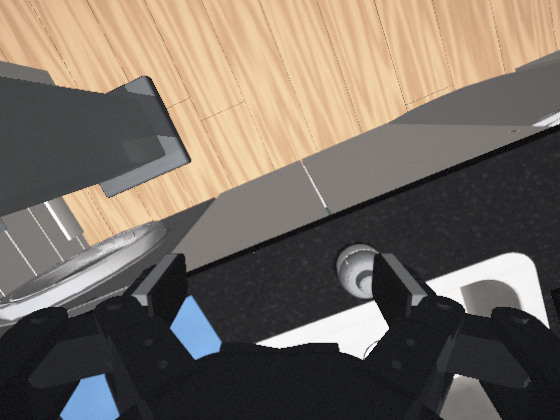

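Wrist view shows the open fingers above the sink edge; nothing needed there. Tin is on the +y side; rack at about (0.426,-0.241), yaw 7°. Moving over the jar now.

```bash
cat >> h.py <<'E'
from scipy.spatial.transform import Rotation as R
def go(target,yaw=None):
    """print the turn (deg of tool z) and then the shift in tool axes (units of 2cm) to reach target; tool vertical"""
    s=bot.read_state(); q=s["tcp_rot"]; Rm=R.from_quat([q[1],q[2],q[3],q[0]]).as_matrix()
    a=np.degrees(np.arctan2(Rm[1,1],Rm[0,1])); t=a if yaw is None else yaw
    y=np.array([np.cos(np.radians(t)),np.sin(np.radians(t)),0]); x=np.array([-y[1],y[0],0])
    d=np.array(target)-s["eef_pos"]
    print("t",round(s["t"],2),"pos",np.round(s["eef_pos"],4),"yaw",round(a,2),"tilt",np.round(Rm[:,2],3),"open",round(s["opening"],4),"F",np.round(s["wrist_force"],1),"q",np.round(np.degrees(s["q"]),0))
    print(" rz units total",round(-((t-a+180)%360-180)/30,3),"shift units",np.round(np.array([d@x,d@y,-d[2]])/.02,2))
E
python3 -c "
from h import *
go([.381,-.243,.30],97)"
```

```text
t 0.3 pos [0.2243 0.5293 0.2083] yaw 67.04 tilt [-0. -0. -1.] open 0.0854 F [ 0.7 -0.2 -0.5] q [59.  9. 82. -0. 89. -8.]
 rz units total -0.999 shift units [ -3.07 -39.28  -4.59]
```

>>> drive_tool(
  plan=[
    [-1,0,0,-0.9,0,0,-0.333],
    [-1,0,0,-0.9,0,0,-0.333],
    [-1,0,0,-0.9,0,0,-0.333],
    [-1,-0.08,-0.98,-0.2,0,0,0],
    [-1,-0.08,-0.98,-0.2,0,0,0],
    [-1,-0.08,-0.98,-0.2,0,0,0],
    [-1,-0.08,-0.98,-0.2,0,0,0],
    [-1,-0.08,-0.98,-0.2,0,0,0],
    [-1,-0.08,-0.98,-0.2,0,0,0],
    [-1,-0.08,-0.98,-0.2,0,0,0],
  ],
)

```text
t: 1.55
eef_pos: [0.2524, 0.3933, 0.2908]
tcp_rot: [0.0, -0.061, 0.998, -0.0]
wrist_force: [-0.2, -0.2, -0.0]
opening: 0.0856
gripper_force: 0.0
```

>>> drive_tool(
  plan=[
    [-1,-0.08,-0.98,-0.05,0,0,0],
    [-1,-0.08,-0.98,-0.05,0,0,0],
    [-1,-0.08,-0.98,-0.05,0,0,0],
    [-1,-0.08,-0.98,-0.05,0,0,0],
    [-1,-0.08,-0.98,-0.05,0,0,0],
    [-1,-0.08,-0.98,-0.05,0,0,0],
    [-1,-0.08,-0.98,-0.05,0,0,0],
    [-1,-0.08,-0.98,-0.05,0,0,0],
    [-1,-0.08,-0.98,-0.05,0,0,0],
    [-1,-0.08,-0.98,-0.05,0,0,0],
  ],
)

```text
t: 2.8
eef_pos: [0.2919, 0.2008, 0.3004]
tcp_rot: [-0.0, -0.061, 0.998, -0.0]
wrist_force: [0.7, 0.0, -0.6]
opening: 0.0853
gripper_force: 0.0
```

>>> drive_tool(
  plan=[
    [-1,-0.08,-0.98,0,0,0,0],
    [-1,-0.08,-0.98,0,0,0,0],
    [-1,-0.08,-0.98,0,0,0,0],
    [-1,-0.08,-0.98,0,0,0,0],
    [-1,-0.08,-0.98,0,0,0,0],
    [-1,-0.08,-0.98,0,0,0,0],
    [-1,-0.08,-0.98,0,0,0,0],
    [-1,-0.08,-0.98,0,0,0,0],
    [-1,-0.08,-0.98,0,0,0,0],
    [-1,-0.08,-0.98,0,0,0,0],
  ],
)

```text
t: 4.05
eef_pos: [0.3314, 0.0084, 0.3004]
tcp_rot: [-0.0, -0.061, 0.998, -0.0]
wrist_force: [-0.2, 0.7, -0.2]
opening: 0.0853
gripper_force: 0.0
```

>>> drive_tool(
  plan=[
    [-1,-0.08,-0.98,0,0,0,0],
    [-1,-0.08,-0.98,0,0,0,0],
    [-1,-0.08,-0.98,0,0,0,0],
    [-1,-0.08,-0.98,0,0,0,0],
    [-1,-0.08,-0.98,0,0,0,0],
    [-1,-0.08,-0.98,0,0,0,0],
    [-1,-0.08,-0.98,0,0,0,0],
    [-1,-0.08,-0.98,0,0,0,0],
    [-1,-0.08,-0.98,0,0,0,0],
    [-1,0,0,0,0,0,0],
  ],
)

```text
t: 5.3
eef_pos: [0.3674, -0.165, 0.3002]
tcp_rot: [-0.0, -0.06, 0.998, 0.0]
wrist_force: [-0.0, -0.1, 0.1]
opening: 0.0855
gripper_force: 0.0
```

```bash
python3 -c "
from h import *
go([.381,-.243,.168],97)
snap('wrist','w1.png')
im=cams.snapshot('scene'); cv2.imwrite('pics/s1.png',im[:,:,::-1])
hsv=cv2.cvtColor(im,cv2.COLOR_RGB2HSV)
m=cv2.inRange(hsv,(95,100,60),(125,255,255)); m[:220]=0
c=max(cv2.findContours(m,0,1)[0],key=cv2.contourArea)
P=unproj('scene',c.reshape(-1,2),.004)[:,:2]
print(cv2.boundingRect(c),cv2.minAreaRect((P*1000).astype(np.float32)))
J=cams.camera_info('side');print(proj('side',[[.38,-.243,.227],[.381,-.243,.29]],J))
snap('side','d1.png',(310,90,120,140),4.2)
"
```

```text
t 5.3 pos [ 0.3674 -0.165   0.3002] yaw 96.92 tilt [-0.001  0.    -1.   ] open 0.0855 F [-0.  -0.1  0.1] q [ -35.  -13.   93.   -0.  100. -132.]
 rz units total -0.003 shift units [-0.2  -3.96  6.61]
(168, 239, 93, 56) ((424.7866516113281, 194.51177978515625), (177.60012817382812, 222.1321258544922), 3.0132949352264404)
[[373.52008013 162.11040807]
 [375.17392516 141.99771374]]
```

View pics/w1.png

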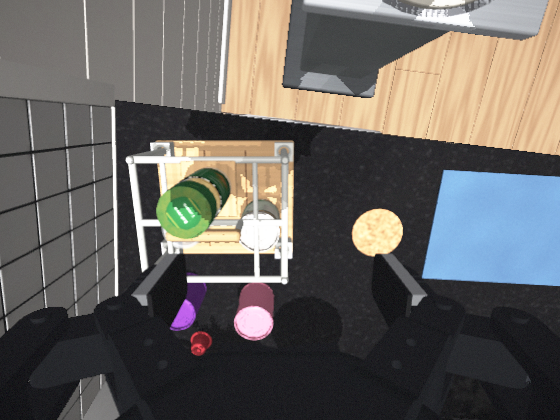

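Wrist view: cap top at about (185,213), coaster centre (378,232), near mat corners (443,170),(424,278), rack post tops (131,160),(285,160),(285,280),(148,279).

```bash
python3 - <<'E'
from h import *
from scipy.optimize import least_squares
I=cams.camera_info("wrist")
print("cap",unproj("wrist",[(185,213)],.227,I),"coaster",unproj("wrist",[(378,232)],.004,I))
print("mat corners",unproj("wrist",[(443,170),(424,278)],.004,I))
S=[(131,160),(285,160),(285,280),(148,279)]
M=np.array([(-74,-86,120),(-74,86,120),(74,86,120),(74,-86,120)])/1000
def W(p,M):
    c,s=np.cos(p[2]),np.sin(p[2]); return np.c_[p[0]+c*M[:,0]-s*M[:,1],p[1]+s*M[:,0]+c*M[:,1],M[:,2]]
f=lambda p:(proj("wrist",W(p,M),I)-S).ravel()
o=least_squares(f,[.426,-.241,.12]);print(o.x,np.round(f(o.x),1))
p=[.4256,-.241,.124];print(np.round(f(p),1))
E
```

```text
cap [[ 0.38150962 -0.23802129  0.227     ]] coaster [[0.44997047 0.00417226 0.004     ]]
mat corners [[0.34144592 0.07996038 0.004     ]
 [0.51947846 0.09556326 0.004     ]]
[ 0.42565511 -0.2351247   0.12677463] [ 0.  -0.   0.9 -0.4  0.6 -0.4 -1.6  1.1]
[-5.2 -0.9 -4.2 -0.9 -4.3 -0.8 -6.5  0.4]
```

>>> drive_tool(
  plan=[
    [-1,-0.05,-0.95,0,0,0,0],
    [-1,-0.05,-0.95,0,0,0,0],
    [-1,-0.05,-0.95,0,0,0,0],
    [-1,-0.05,-0.95,0,0,0,0],
    [-1,0,0,0,0,0,0],
  ],
)

```text
t: 6.08
eef_pos: [0.3809, -0.2403, 0.3]
tcp_rot: [-0.0, -0.06, 0.998, 0.0]
wrist_force: [0.1, -0.2, -0.1]
opening: 0.0853
gripper_force: 0.0
```

```bash
python3 -c "
from h import *
go([.381,-.242,.168],97)
snap('wrist','w2.png')
I=cams.camera_info('wrist');print(proj('wrist',[[.3815,-.242,.227]],I),np.round(np.array(I['world_from_camera']),3))
"
```

```text
t 6.08 pos [ 0.3809 -0.2403  0.3   ] yaw 96.92 tilt [-0.001  0.001 -1.   ] open 0.0853 F [ 0.1 -0.2 -0.1] q [ -42.   -7.   88.   -0.   99. -139.]
 rz units total -0.003 shift units [ 0.   -0.09  6.6 ]
[[275.69097821 207.85999415]] [[-0.122  0.958  0.261  0.315]
 [ 0.993  0.118  0.032 -0.248]
 [ 0.     0.263 -0.965  0.466]
 [ 0.     0.     0.     1.   ]]
```

View pics/w2.png

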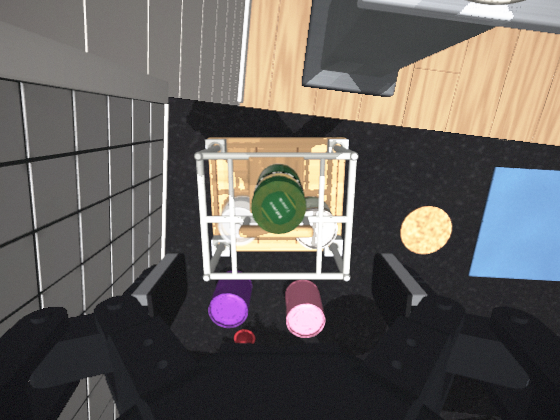

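Wrist view: cap top centre (279,206), midway between the fingers; descend and grip.

>>> drive_tool(
  plan=[
    [-1,0,0,0.95,0,0,0],
    [-1,0,0,0.95,0,0,0],
    [-1,0,0,0.95,0,0,0],
    [-1,0,0,0.95,0,0,0],
    [-1,0,0,0.95,0,0,0],
    [-1,0,0,0.95,0,0,0],
    [-1,0,0,0.9,0,0,0],
    [-0.2,0,0,0,0,0,0],
    [0,0,0,0,0,0,0],
    [0.2,0,0,0,0,0,0],
  ],
  newtons=25,
)

```text
t: 7.38
eef_pos: [0.3811, -0.2391, 0.1694]
tcp_rot: [0.0, -0.061, 0.998, -0.001]
wrist_force: [0.4, -0.6, 3.3]
opening: 0.0444
gripper_force: 26.8
```

>>> drive_tool(
  plan=[
    [1,0,0,0,0,0,0],
    [1,0,0,0,0,0,0],
    [1,0,0,0,0,0,0],
  ],
)

```text
t: 7.75
eef_pos: [0.3811, -0.2392, 0.1693]
tcp_rot: [0.0, -0.061, 0.998, -0.001]
wrist_force: [-0.2, -1.0, 6.0]
opening: 0.0446
gripper_force: 27.1
```

>>> drive_tool(
  plan=[
    [1,0,0,-0.5,0,0,0],
    [1,0,0,-1,0,0,0],
    [1,0,0,-1,0,0,0],
    [1,0,0,0,0,0,0.34],
    [1,0,0,0,0,0,0.34],
    [1,0,0,0,0,0,0.34],
    [1,0,0,0,0,0,0.34],
    [1,0,0,0,0,0,0.34],
    [1,0,0,0,0,0,0.34],
    [1,0,0,0,0,0,0.34],
  ],
)

```text
t: 9.0
eef_pos: [0.3808, -0.2388, 0.2191]
tcp_rot: [0.0, 0.535, 0.845, -0.0]
wrist_force: [-0.7, -0.4, -1.1]
opening: 0.0443
gripper_force: 26.7
```

>>> drive_tool(
  plan=[
    [1,0,0,0,0,0,0.34],
    [1,0,0,0,0,0,0.34],
    [1,0.5,0.07,0,0,0,0],
    [1,0.97,0.14,0,0,0,0],
    [1,0.97,0.14,0,0,0,0],
    [1,0.97,0.14,0,0,0,0],
    [1,0.97,0.14,0,0,0,0],
    [1,0.97,0.14,0,0,0,0],
    [1,0.97,0.14,0,0,0,0],
    [1,0.97,0.14,0,0,0,0],
  ],
)

```text
t: 10.25
eef_pos: [0.3882, -0.0899, 0.2187]
tcp_rot: [0.0, 0.673, 0.74, 0.0]
wrist_force: [0.9, -0.3, -1.8]
opening: 0.0447
gripper_force: 26.6
```

>>> drive_tool(
  plan=[
    [1,0.97,0.14,0,0,0,0],
    [1,0.97,0.14,0,0,0,0],
    [1,0.97,0.14,0,0,0,0],
    [1,0.97,0.14,0,0,0,0],
    [1,0.97,0.14,0,0,0,0],
    [1,0.97,0.14,0,0,0,0],
    [1,0.97,0.14,0,0,0,0],
    [1,0.97,0.14,0,0,0,0],
    [1,0.97,0.14,0,0,0,0],
    [1,0.97,0.14,0,0,0,0],
  ],
)

```text
t: 11.5
eef_pos: [0.3979, 0.1056, 0.2187]
tcp_rot: [0.0, 0.673, 0.74, 0.0]
wrist_force: [-0.4, -0.2, -0.5]
opening: 0.0444
gripper_force: 26.6
```

>>> drive_tool(
  plan=[
    [1,0.97,0.14,0,0,0,0],
    [1,0.97,0.14,0,0,0,0],
    [1,0.97,0.14,0,0,0,0],
    [1,0.97,0.14,0,0,0,0],
    [1,0.97,0.14,0,0,0,0],
    [1,0.97,0.14,0,0,0,0],
    [1,0.97,0.14,0,0,0,0],
    [1,0.97,0.14,0,0,0,0],
    [1,0.97,0.14,0,0,0,0],
    [1,0,0,0,0,0,0],
  ],
)

```text
t: 12.75
eef_pos: [0.4073, 0.2815, 0.2184]
tcp_rot: [-0.0, 0.673, 0.74, -0.0]
wrist_force: [0.5, -0.1, -1.8]
opening: 0.0442
gripper_force: 26.6
```

```bash
python3 -c "
from h import *
go([.412,.328,.0535],5)
a=snap('side','d2.png');b=snap('scene','s2.png')
cv2.imwrite('pics/pair2.png',cv2.resize(np.hstack([a[60:360,100:480],b[120:420,100:480]]),(798,315)))
print(proj('side',[[.419,.227,.004]]),proj('scene',[[.419,.227,.004]]))
"
```

```text
t 12.75 pos [0.4073 0.2815 0.2184] yaw 5.4 tilt [-0. -0. -1.] open 0.0442 F [ 0.5 -0.1 -1.8] q [26. -1. 92.  0. 90. 20.]
 rz units total 0.013 shift units [2.29 0.44 8.25]
[[274.38608815 287.40396905]] [[203.02404033 260.64953102]]
```

View pics/pair2.png

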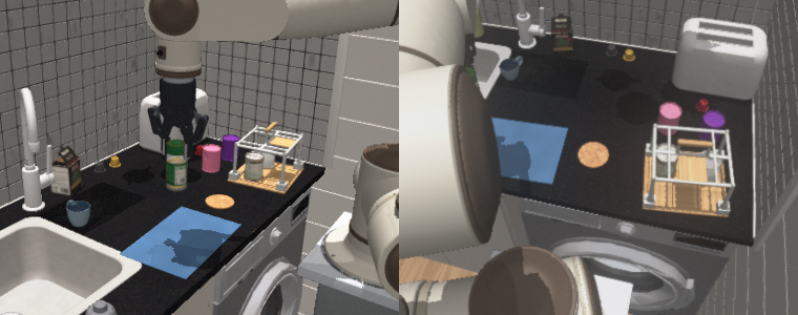

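Side image shows the whole mat, with the jar held above it; fit the mat's pose and coaster from there.

```bash
python3 - <<'E'
from h import *
for n,f in (("side","d2"),):
    im=cv2.imread(f"pics/{f}.png"); hsv=cv2.cvtColor(im,cv2.COLOR_BGR2HSV)
    m=cv2.inRange(hsv,(98,110,40),(118,255,255)); m[:255]=0
    c=max(cv2.findContours(m,0,1)[0],key=cv2.contourArea)
    P=unproj(n,cv2.convexHull(c).reshape(-1,2),.004)[:,:2]
    print(cv2.boundingRect(c),cv2.minAreaRect((P*1000).astype(np.float32)))
    m=cv2.inRange(hsv,(5,100,100),(22,255,255)); m[:240]=0;m[270:]=0;m[:,290:]=m[:,290:]; m[:,330:]=0
    c=max(cv2.findContours(m,0,1)[0],key=cv2.contourArea); P=unproj(n,c.reshape(-1,2),.004)[:,:2]
    print(cv2.boundingRect(c),cv2.minAreaRect((P*1000).astype(np.float32)))
im=cv2.imread("pics/s2.png"); hsv=cv2.cvtColor(im,cv2.COLOR_BGR2HSV)
m=cv2.inRange(hsv,(98,110,40),(118,255,255)); m[:225]=0
c=max(cv2.findContours(m,0,1)[0],key=cv2.contourArea); P=unproj("scene",cv2.convexHull(c).reshape(-1,2),.004)[:,:2]
print(cv2.boundingRect(c),P.min(0),cv2.minAreaRect((P*1000).astype(np.float32)))
E
```

```text
(215, 257, 115, 69) ((420.02490234375, 225.55029296875), (180.37039184570312, 283.41119384765625), 3.5586721897125244)
(295, 245, 28, 14) ((450.018310546875, 3.6214256286621094), (79.67041015625, 81.14537048339844), 36.47169494628906)
(231, 264, 4, 3) [0.42093569 0.13678856] ((423.5279235839844, 141.16473388671875), (9.124154090881348, 5.538810729980469), 73.58247375488281)
```

>>> drive_tool(
  plan=[
    [1,0.8,0.15,0,0,0,0],
    [1,0.8,0.15,0,0,0,0],
    [1,0.75,0.15,0,0,0,0],
    [1,0,0,1,0,0,0],
    [1,0,0,1,0,0,0],
    [1,0,0,1,0,0,0],
    [1,0,0,1,0,0,0],
    [1,0,0,1,0,0,0],
    [1,0,0,1,0,0,0],
    [1,0,0,0.9,0,0,0],
  ],
)

```text
t: 14.1
eef_pos: [0.4127, 0.3283, 0.0795]
tcp_rot: [-0.0, 0.674, 0.739, -0.0]
wrist_force: [0.1, -0.2, -1.4]
opening: 0.0445
gripper_force: 26.7
```

>>> drive_tool(
  plan=[
    [1,0,0,0.5,0,0,0],
    [1,0,0,0.5,0,0,0],
    [1,0,0,0.35,0,0,0],
    [1,0,0,0,0,0,0],
  ],
)

```text
t: 14.6
eef_pos: [0.4127, 0.3278, 0.0533]
tcp_rot: [-0.0, 0.674, 0.738, -0.0]
wrist_force: [0.6, 0.5, -0.8]
opening: 0.0442
gripper_force: 26.6
```

>>> drive_tool(
  plan=[
    [1,0,0,0.06,0,0,0],
    [1,0,0,0,0,0,0],
    [-0.3,0,0,0,0,0,0],
    [-0.5,0,0,0,0,0,0],
    [-0.8,0,0,0,0,0,0],
    [-0.8,0,0,0,0,0,0],
    [-0.8,0,0,-0.5,0,0,0],
    [-0.8,0,0,-1,0,0,0],
    [-0.8,0,0,-1,0,0,0],
    [-0.8,0,0,-1,0,0,0],
  ],
)

```text
t: 15.85
eef_pos: [0.4128, 0.3278, 0.1237]
tcp_rot: [0.0, 0.674, 0.739, 0.0]
wrist_force: [0.4, 0.7, -1.0]
opening: 0.0766
gripper_force: 0.0
```

>>> drive_tool(
  plan=[
    [-1,0,0,-1,0,0,0],
    [-1,0,0,-1,0,0,0],
    [-1,0,0,-1,0,0,0],
    [-1,0,0,-1,0,0,0],
    [-1,0,0,-1,0,0,0],
  ],
)

```text
t: 16.48
eef_pos: [0.4126, 0.3278, 0.2237]
tcp_rot: [0.0, 0.674, 0.739, 0.0]
wrist_force: [-0.2, 0.2, -1.1]
opening: 0.0855
gripper_force: 0.0
```

```bash
python3 -c "
from h import *
go([.428,-.239,.26],7.1)
"
```

```text
t 16.48 pos [0.4126 0.3278 0.2237] yaw 5.21 tilt [ 0.001  0.    -1.   ] open 0.0855 F [-0.2  0.2 -1.1] q [30.  3. 87. -0. 90. 25.]
 rz units total -0.063 shift units [-28.22  -2.74  -1.81]
```

>>> drive_tool(
  plan=[
    [-1,-0.97,-0.09,-0.2,0,0,-0.06],
    [-1,-0.97,-0.09,-0.2,0,0,0],
    [-1,-0.97,-0.09,-0.2,0,0,0],
    [-1,-0.97,-0.09,-0.2,0,0,0],
    [-1,-0.97,-0.09,-0.2,0,0,0],
    [-1,-0.97,-0.09,-0.2,0,0,0],
    [-1,-0.97,-0.09,-0.2,0,0,0],
    [-1,-0.97,-0.09,-0.2,0,0,0],
    [-1,-0.97,-0.09,-0.2,0,0,0],
    [-1,-0.97,-0.09,0,0,0,0],
  ],
)

```text
t: 17.73
eef_pos: [0.4178, 0.1317, 0.2587]
tcp_rot: [0.0, 0.663, 0.749, 0.0]
wrist_force: [0.4, 0.2, 0.2]
opening: 0.0856
gripper_force: 0.0
```

>>> drive_tool(
  plan=[
    [-1,-0.97,-0.09,0,0,0,0],
    [-1,-0.97,-0.09,0,0,0,0],
    [-1,-0.97,-0.09,0,0,0,0],
    [-1,-0.97,-0.09,0,0,0,0],
    [-1,-0.97,-0.09,0,0,0,0],
    [-1,-0.97,-0.09,0,0,0,0],
    [-1,-0.97,-0.09,0,0,0,0],
    [-1,-0.97,-0.09,0,0,0,0],
    [-1,-0.97,-0.09,0,0,0,0],
    [-1,-0.97,-0.09,0,0,0,0],
  ],
)

```text
t: 18.98
eef_pos: [0.4232, -0.0629, 0.2584]
tcp_rot: [0.0, 0.663, 0.749, -0.0]
wrist_force: [0.5, 0.6, 0.8]
opening: 0.086
gripper_force: 0.0
```

>>> drive_tool(
  plan=[
    [-1,-0.97,-0.09,0,0,0,0],
    [-1,-0.97,-0.09,0,0,0,0],
    [-1,-0.97,-0.09,0,0,0,0],
    [-1,-0.97,-0.09,0,0,0,0],
    [-1,-0.97,-0.09,0,0,0,0],
    [-1,-0.97,-0.09,0,0,0,0],
    [-1,-0.97,-0.09,0,0,0,0],
    [-1,-0.97,-0.09,0,0,0,0],
    [-1,-0.8,0,0,0,0,0],
    [-1,0,0,0,0,0,0],
  ],
)

```text
t: 20.23
eef_pos: [0.4303, -0.2344, 0.258]
tcp_rot: [-0.0, 0.663, 0.749, -0.0]
wrist_force: [-0.5, 1.5, -0.1]
opening: 0.0857
gripper_force: 0.0
```

```bash
python3 -c "
from h import *
go([.428,-.239,.14],7.1)
b=snap('scene','s3.png');a=snap('wrist','w3.png');
print(proj('wrist',[[.428,-.239,.165]]))
"
```

```text
t 20.23 pos [ 0.4303 -0.2344  0.258 ] yaw 6.94 tilt [-0.001  0.    -1.   ] open 0.0857 F [-0.5  1.5 -0.1] q [-38.  -2.  88.  -0.  94. -45.]
 rz units total -0.005 shift units [-0.22 -0.14  5.9 ]
[[275.40029869 207.23530421]]
```

View pics/w3.png

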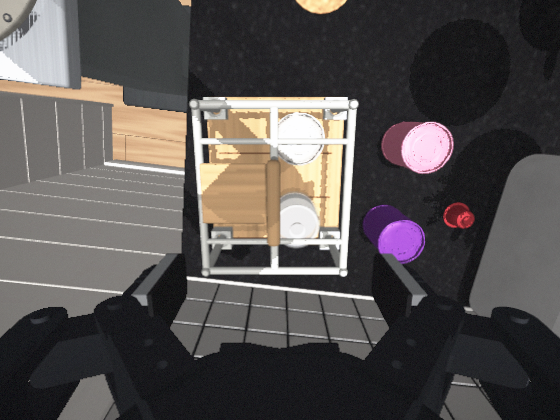

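Wrist view: handle bar spans (272,160)–(273,246), centre about (273,202); aligned with the tool. Post tops (196,104),(353,104),(206,271),(344,271).

```bash
python3 - <<'E'
from h import *
from scipy.optimize import least_squares
I=cams.camera_info("wrist")
P=unproj("wrist",[(273,202),(272,160),(273,246)],.165,I);print(P)
# post tops and handle; also estimate bias by letting z be known
S=[(196,104),(353,104),(344,271),(206,271),(273,202)]
M=np.array([(-74,86,120),(74,86,120),(74,-86,120),(-74,-86,120),(0,0,165)])/1000
def W(p,M):
    c,s=np.cos(p[2]),np.sin(p[2]); return np.c_[p[0]+c*M[:,0]-s*M[:,1],p[1]+s*M[:,0]+c*M[:,1],M[:,2]]
f=lambda p:(proj("wrist",W(p,M),I)-S).ravel()
o=least_squares(f,[.426,-.241,.12]);print(o.x,np.degrees(o.x[2]),np.round(f(o.x),1))
go([*o.x[:2],.14],np.degrees(o.x[2]))
E
```

```text
[[ 0.42538181 -0.23459676  0.165     ]
 [ 0.42030456 -0.19882689  0.165     ]
 [ 0.43018964 -0.27514586  0.165     ]]
[ 0.42631179 -0.23692692  0.12270312] 7.030371019613477 [-1.3 -1.2  0.8 -1.1 -0.5 -0.1  0.2 -0.2  0.8  2.7]
t 20.32 pos [ 0.4303 -0.2333  0.2582] yaw 7.0 tilt [-0.  0. -1.] open 0.0854 F [ 0.8  0.7 -0.3] q [-37.  -2.  88.   0.  94. -44.]
 rz units total -0.001 shift units [-0.16 -0.22  5.91]
```

>>> drive_tool(
  plan=[
    [-1,-0.14,-0.22,0.95,0,0,0],
    [-1,0,0,1,0,0,0],
    [-1,0,0,1,0,0,0],
    [-1,0,0,1,0,0,0],
    [-1,0,0,1,0,0,0],
    [-1,0,0,1,0,0,0],
    [0,0,0,0,0,0,0],
    [0.5,0,0,0,0,0,0],
    [0.6,0,0,0,0,0,0],
    [0.65,0,0,0,0,0,0],
  ],
  newtons=30,
)

```text
t: 21.58
eef_pos: [0.4264, -0.2368, 0.1399]
tcp_rot: [0.0, 0.663, 0.749, -0.0]
wrist_force: [-0.6, 0.1, 0.1]
opening: 0.0154
gripper_force: 0.0
```

>>> drive_tool(
  plan=[
    [0.75,0,0,0,0,0,0],
    [0.85,0,0,0,0,0,0],
    [1,0,0,0,0,0,0],
    [1,0,0,0,0,0,0],
  ],
)

```text
t: 22.08
eef_pos: [0.4262, -0.2369, 0.1396]
tcp_rot: [0.0, 0.663, 0.749, -0.0]
wrist_force: [-4.8, -0.7, 4.5]
opening: 0.0107
gripper_force: 29.4
```

```bash
python3 -c "
from h import *
go([.426,-.237,.139],7.1)
print(bot.read_state()['torque'],bot.read_state()['gripper_force'])
"
```

```text
t 22.07 pos [ 0.4262 -0.2369  0.1396] yaw 7.0 tilt [-0. -0. -1.] open 0.0107 F [-4.8 -0.7  4.5] q [-38.   0. 100.  -0.  80. -45.]
 rz units total -0.003 shift units [-0.   -0.01  0.03]
[-0.03420609  0.70018347 -0.01438693] 29.38689887523651
```

>>> drive_tool(
  plan=[
    [1,0,0,0,0,0,0],
    [1,0,-0.05,0,0,0,0],
    [1,0,0,0,0,0,0],
  ],
  newtons=60,
)

```text
t: 22.45
eef_pos: [0.4255, -0.2369, 0.1395]
tcp_rot: [0.0, 0.663, 0.749, 0.0]
wrist_force: [0.0, -1.3, 4.7]
opening: 0.0088
gripper_force: 59.0
```

>>> drive_tool(
  plan=[
    [1,0,-0.05,0,0,0,0],
    [1,0,0,0,0,0,0],
  ],
)

```text
t: 22.7
eef_pos: [0.4248, -0.237, 0.1397]
tcp_rot: [0.001, 0.663, 0.749, 0.0]
wrist_force: [3.1, 0.5, 5.1]
opening: 0.0088
gripper_force: 59.1
```

>>> drive_tool(
  plan=[
    [1,0,0.02,-0.2,0,0,0],
    [1,0,0,-0.4,0,0,0],
    [1,0,0,-0.4,0,0,0],
    [1,0,0,-0.6,0,0,0],
    [1,0,0,-0.8,0,0,0],
    [1,0,0,-0.9,0,0,0],
    [1,0,0,-0.9,0,0,0],
    [1,0,0,-0.8,0,0,0],
    [1,0,0,-0.5,0,0,0],
    [1,0,0,0,0,0,0],
  ],
)

```text
t: 23.95
eef_pos: [0.4249, -0.237, 0.2499]
tcp_rot: [0.0, 0.663, 0.749, -0.0]
wrist_force: [-0.6, 0.7, -2.5]
opening: 0.0089
gripper_force: 58.6
```

```bash
python3 -c "
from h import *
go([.4226,.184,.25],7.0)
print(bot.read_state()['torque'],bot.read_state()['gripper_force'])
b=snap('scene','s4.png',(310,165,140,180),3);a=snap('side','d4.png',(300,100,140,140),3.857);cv2.imwrite('pics/p4.png',np.hstack([b,a]))
"
```

```text
t 23.95 pos [ 0.4249 -0.237   0.2499] yaw 7.01 tilt [ 0.001 -0.001 -1.   ] open 0.0089 F [-0.6  0.7 -2.5] q [-38.  -3.  90.  -0.  93. -45.]
 rz units total 0.0 shift units [ 2.091e+01  2.450e+00 -1.000e-02]
[-0.02915039 -0.05093207 -0.02820234] 58.626113533973694
```

View pics/p4.png

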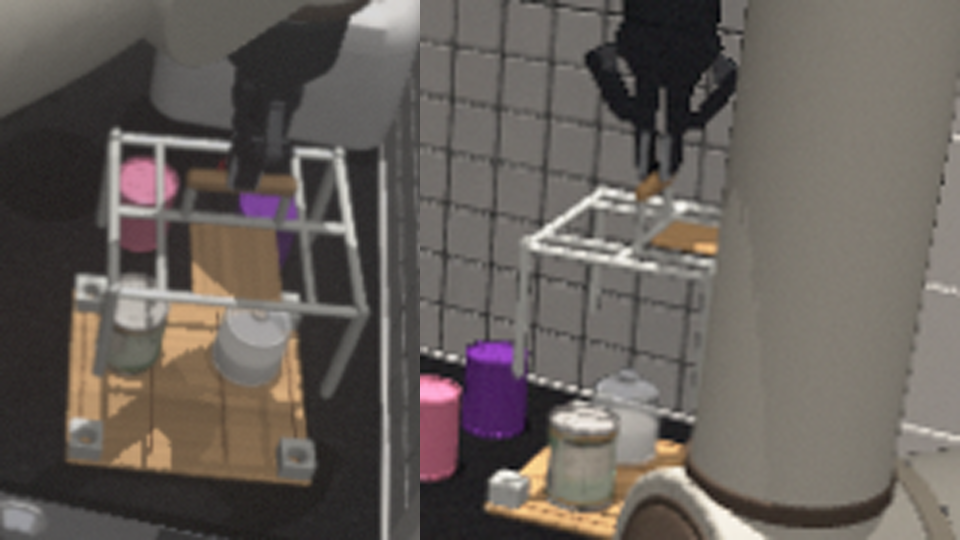

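The frame hangs level and clear of the tin (left picture, around (135,310)) and sugar jar. Carry to the mat.

>>> drive_tool(
  plan=[
    [1,0.4,0.05,0,0,0,0],
    [1,0.7,0.08,0,0,0,0],
    [1,0.98,0.12,0,0,0,0],
    [1,0.98,0.12,0,0,0,0],
    [1,0.98,0.12,0,0,0,0],
    [1,0.98,0.12,0,0,0,0],
    [1,0.98,0.12,0,0,0,0],
    [1,0.98,0.12,0,0,0,0],
    [1,0.98,0.12,0,0,0,0],
    [1,0.98,0.12,0,0,0,0],
  ],
)

```text
t: 25.3
eef_pos: [0.4242, -0.0551, 0.2495]
tcp_rot: [0.0, 0.662, 0.749, 0.0]
wrist_force: [1.1, 0.1, -1.6]
opening: 0.0085
gripper_force: 58.6
```

>>> drive_tool(
  plan=[
    [1,0.98,0.12,0,0,0,0],
    [1,0.98,0.12,0,0,0,0],
    [1,0.98,0.12,0,0,0,0],
    [1,0.98,0.12,0,0,0,0],
    [1,0.98,0.12,0,0,0,0],
    [1,0.98,0.12,0,0,0,0],
    [1,0.98,0.12,0,0,0,0],
    [1,0.98,0.12,0,0,0,0],
    [1,0.98,0.12,0,0,0,0],
    [1,0.98,0.12,0,0,0,0],
  ],
)

```text
t: 26.55
eef_pos: [0.4237, 0.1422, 0.2494]
tcp_rot: [0.0, 0.662, 0.749, 0.0]
wrist_force: [0.3, -0.3, -2.8]
opening: 0.0088
gripper_force: 58.6
```

>>> drive_tool(
  plan=[
    [1,0.98,0.12,0,0,0,0],
    [1,0.6,0.07,0,0,0,0],
    [1,0.3,0.03,0,0,0,0],
    [1,0,0,0,0,0,0],
  ],
)

```text
t: 27.05
eef_pos: [0.4241, 0.1787, 0.2493]
tcp_rot: [0.0, 0.662, 0.749, -0.0]
wrist_force: [-0.7, -0.3, -3.1]
opening: 0.0084
gripper_force: 58.6
```

```bash
python3 -c "
from h import *
go([.4226,.184,.1367],7.0)
I=cams.camera_info('wrist')
a=snap('wrist','w5.png',None,.7);b=snap('side','d5.png',(130,130,240,252),1.1667);cv2.imwrite('pics/p5.png',np.hstack([a,b]))
print(proj('wrist',[[.413,.328,.11],[.413,.328,.004]],I), proj('side',[[.413,.328,.11],[.413,.328,.004]]))
"
```

```text
t 27.05 pos [0.4241 0.1787 0.2493] yaw 7.03 tilt [-0. -0. -1.] open 0.0084 F [-0.7 -0.3 -3.1] q [13. -6. 93. -0. 93.  6.]
 rz units total 0.001 shift units [ 0.27 -0.04  5.63]
[[287.46603916  22.46635771]
 [285.2694403   49.34717938]] [[253.10130237 267.43925949]
 [252.82589629 306.03049336]]
```

View pics/p5.png

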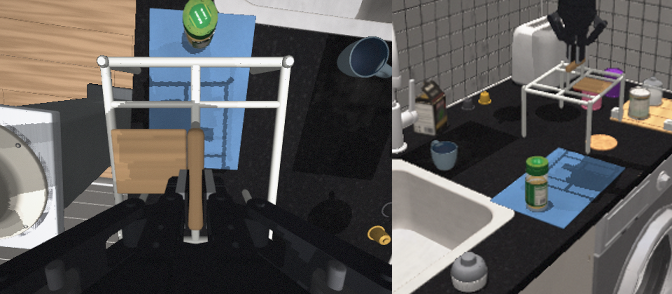

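Jar stands upright on the mat (cap at (200,18) in the left part); frame is over the mat. Lower it.

>>> drive_tool(
  plan=[
    [1,0.1,-0.05,0.5,0,0,0],
    [1,0,0,0.9,0,0,0],
    [1,0,0,0.9,0,0,0],
    [1,0,0,0.9,0,0,0],
    [1,0,0,0.9,0,0,0],
    [1,0,0,0.8,0,0,0],
    [1,0,0,0.5,0,0,0],
    [1,0,0,0.2,0,0,0],
    [1,0,0,0,0,0,0],
  ],
)

```text
t: 28.28
eef_pos: [0.4231, 0.1804, 0.1374]
tcp_rot: [0.0, 0.663, 0.749, 0.0]
wrist_force: [0.3, 0.5, -2.5]
opening: 0.0092
gripper_force: 58.7
```

>>> drive_tool(
  plan=[
    [1,0,0,0.05,0,0,0],
    [1,0,0,0,0,0,0],
  ],
)

```text
t: 28.52
eef_pos: [0.4231, 0.1804, 0.1366]
tcp_rot: [0.0, 0.663, 0.749, 0.0]
wrist_force: [-0.2, 0.6, -2.4]
opening: 0.0092
gripper_force: 58.7
```

>>> drive_tool(
  plan=[
    [1,0,0,0.05,0,0,0],
    [1,0,0,0,0,0,0],
  ],
)

```text
t: 28.78
eef_pos: [0.4231, 0.1804, 0.1356]
tcp_rot: [0.0, 0.663, 0.749, 0.0]
wrist_force: [-0.9, 0.0, 2.0]
opening: 0.0089
gripper_force: 59.4
```

>>> drive_tool(
  plan=[
    [1,0,0,0.03,0,0,0],
    [1,0,0,0,0,0,0],
  ],
)

```text
t: 29.02
eef_pos: [0.4232, 0.1805, 0.1354]
tcp_rot: [0.0, 0.663, 0.749, 0.0]
wrist_force: [-2.1, -1.0, 9.7]
opening: 0.0089
gripper_force: 60.6
```

>>> drive_tool(
  plan=[
    [0.8,0,0,-0.02,0,0,0],
    [0.5,0,0,0,0,0,0],
    [0,0,0,0,0,0,0],
    [-0.5,0,0,0,0,0,0],
    [-0.9,0,0,0,0,0,0],
    [-1,0,0,-0.5,0,0,0],
    [-1,0,0,-1,0,0,0],
    [-1,0,0,-1,0,0,0],
    [-1,0,0,-1,0,0,0],
    [-1,0,0,-1,0,0,0],
  ],
)

```text
t: 30.28
eef_pos: [0.423, 0.1804, 0.2265]
tcp_rot: [0.0, 0.663, 0.749, 0.0]
wrist_force: [0.8, 0.1, -0.3]
opening: 0.0856
gripper_force: 0.0
```

```bash
python3 -c "
from h import *
go([.445,-.183,.18],7.0)
"
```

```text
t 30.27 pos [0.423  0.1804 0.2265] yaw 7.01 tilt [ 0.001  0.    -1.   ] open 0.0856 F [ 0.8  0.1 -0.3] q [13. -6. 95. -0. 91.  6.]
 rz units total 0.0 shift units [-18.17  -1.12   2.33]
```

>>> drive_tool(
  plan=[
    [-1,-0.98,-0.06,0,0,0,0],
    [-1,-0.98,-0.06,0,0,0,0],
    [-1,-0.98,-0.06,0,0,0,0],
    [-1,-0.98,-0.06,0,0,0,0],
    [-1,-0.98,-0.06,0,0,0,0],
    [-1,-0.98,-0.06,0,0,0,0],
    [-1,-0.98,-0.06,0,0,0,0],
    [-1,-0.98,-0.06,0,0,0,0],
    [-1,-0.98,-0.06,0,0,0,0],
    [-1,-0.98,-0.06,0.2,0,0,0],
  ],
)

```text
t: 31.52
eef_pos: [0.4351, -0.0163, 0.222]
tcp_rot: [0.001, 0.663, 0.749, 0.0]
wrist_force: [0.4, -0.4, 0.5]
opening: 0.0852
gripper_force: 0.0
```

>>> drive_tool(
  plan=[
    [-1,-0.98,-0.06,0.2,0,0,0],
    [-1,-0.98,-0.06,0.2,0,0,0],
    [-1,-0.98,-0.06,0.2,0,0,0],
    [-1,-0.98,-0.06,0.2,0,0,0],
    [-1,-0.98,-0.06,0.2,0,0,0],
    [-1,-0.98,-0.06,0.2,0,0,0],
    [-1,-0.98,-0.06,0.2,0,0,0],
    [-1,-0.98,-0.06,0.2,0,0,0],
    [-1,-0.98,-0.06,0.2,0,0,0],
    [-1,0,0,0,0,0,0],
  ],
)

```text
t: 32.78
eef_pos: [0.4456, -0.1932, 0.1846]
tcp_rot: [-0.0, 0.663, 0.749, -0.0]
wrist_force: [0.0, 0.6, -0.5]
opening: 0.0853
gripper_force: 0.0
```

```bash
python3 -c "
from h import *
go([.445,-.183,.040],7.0)
I=cams.camera_info('wrist');print(proj('wrist',[[.445,-.183,.08]],I))
a=snap('wrist','w6.png')
"
```

```text
t 32.77 pos [ 0.4456 -0.1932  0.1846] yaw 6.92 tilt [-0.001  0.    -1.   ] open 0.0853 F [ 0.   0.6 -0.5] q [-33.  -2.  96.  -0.  86. -39.]
 rz units total -0.003 shift units [0.51 0.03 7.23]
[[279.66683853 186.87349882]]
```

View pics/w6.png

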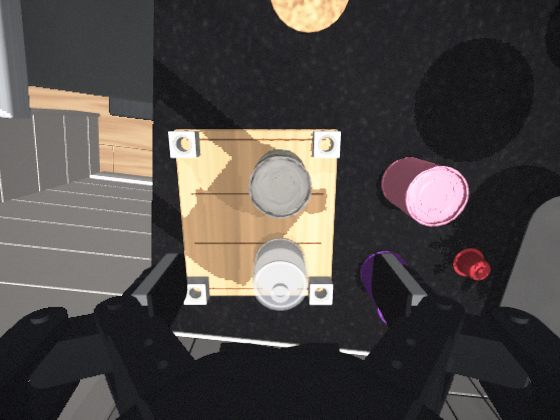

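Lid centre at (280,187), exactly as predicted; socket holes at about (185,145),(326,145),(195,293),(320,293).

```bash
python3 - <<'E'
from h import *
from scipy.optimize import least_squares
I=cams.camera_info("wrist")
S=[(185,145),(326,145),(320,293),(195,293)]
M=np.array([(-74,86,28),(74,86,28),(74,-86,28),(-74,-86,28)])/1000
def W(p,M):
    c,s=np.cos(p[2]),np.sin(p[2]); return np.c_[p[0]+c*M[:,0]-s*M[:,1],p[1]+s*M[:,0]+c*M[:,1],M[:,2]]
f=lambda p:(proj("wrist",W(p,M),I)-S).ravel()
o=least_squares(f,[.426,-.241,.12]);print(o.x,np.degrees(o.x[2]),np.round(f(o.x),1))
E
```

```text
[ 0.42645224 -0.23762803  0.11875016] 6.803883075691539 [-2.1 -0.9  1.7 -0.3  1.1  1.2 -0.6  0.8]
```

>>> drive_tool(
  plan=[
    [-1,0.5,0,0.6,0,0,0],
    [-1,0,0,1,0,0,0],
    [-1,0,0,1,0,0,0],
    [-1,0,0,1,0,0,0],
    [-1,0,0,1,0,0,0],
    [-1,0,0,1,0,0,0],
    [-1,0,0,1,0,0,0],
    [-1,0,0,0.85,0,0,0],
    [-0.5,0,0,0,0,0,0],
    [-0.3,0,0,0,0,0,0],
  ],
  newtons=35,
)

```text
t: 34.08
eef_pos: [0.4449, -0.182, 0.0367]
tcp_rot: [0.0, 0.662, 0.749, 0.0]
wrist_force: [0.6, -0.5, -1.8]
opening: 0.0561
gripper_force: 32.2
```

>>> drive_tool(
  plan=[
    [-0.2,0,0,0,0,0,0],
    [0,0,0,0,0,0,0],
    [1,0,0,0,0,0,0],
    [1,0,0,0,0,0,0],
  ],
)

```text
t: 34.58
eef_pos: [0.4449, -0.1823, 0.0367]
tcp_rot: [0.001, 0.663, 0.749, 0.0]
wrist_force: [0.1, 1.6, 6.7]
opening: 0.0556
gripper_force: 38.4
```

>>> drive_tool(
  plan=[
    [1,0,0,-0.4,0,0,0],
    [1,0,0,-0.9,0,0,0],
    [1,0,0,-0.9,0,0,0],
    [1,0.5,0.1,-0.3,0,0,0],
    [1,0.96,0.15,0,0,0,0],
    [1,0.96,0.15,0,0,0,0],
    [1,0.96,0.15,0,0,0,0],
    [1,0.96,0.15,0,0,0,0],
    [1,0.96,0.15,0,0,0,0],
    [1,0.96,0.15,0,0,0,0],
  ],
)

```text
t: 35.83
eef_pos: [0.4484, -0.0534, 0.0853]
tcp_rot: [-0.001, 0.662, 0.749, -0.0]
wrist_force: [-0.3, -0.3, -2.3]
opening: 0.0558
gripper_force: 37.8
```

>>> drive_tool(
  plan=[
    [1,0.96,0.15,0,0,0,0],
    [1,0.96,0.15,0,0,0,0],
    [1,0.7,0.1,0,0,0,0],
    [1,0.3,0,0,0,0,0],
    [1,0,0,0,0,0,0],
  ],
)

```text
t: 36.45
eef_pos: [0.4497, 0.0039, 0.0859]
tcp_rot: [-0.0, 0.662, 0.749, -0.0]
wrist_force: [0.6, -0.2, -1.2]
opening: 0.0564
gripper_force: 37.8
```

```bash
python3 -c "
from h import *
go([.451,.0025,.0337],7.0)
I=cams.camera_info('wrist')
im=snap('wrist','w7.png'); hsv=cv2.cvtColor(im,cv2.COLOR_BGR2HSV)
m=cv2.inRange(hsv,(5,100,80),(22,255,255)); m[:,:200]=0;m[:,380:]=0
c=max(cv2.findContours(m,0,1)[0],key=cv2.contourArea); P=unproj('wrist',cv2.convexHull(c).reshape(-1,2),.004,I)[:,:2]
print(cv2.boundingRect(c),P.min(0),P.max(0))
"
```

```text
t 36.45 pos [0.4497 0.0039 0.0859] yaw 7.04 tilt [-0. -0. -1.] open 0.0564 F [ 0.6 -0.2 -1.2] q [ -9.  -2. 108.  -0.  74. -16.]
 rz units total 0.001 shift units [-0.08  0.05  2.61]
(233, 159, 93, 60) [ 0.41184599 -0.01226044] [0.48535189 0.04151914]
```

View pics/w7.png

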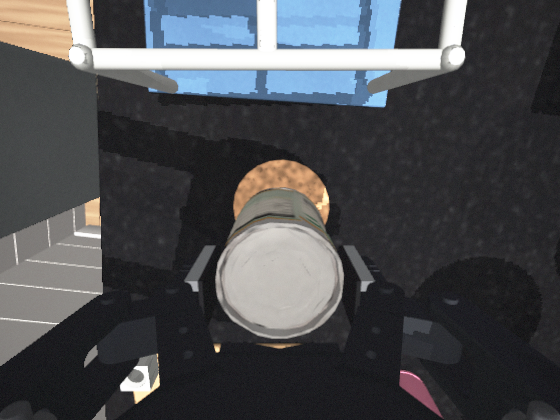

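Tin is over the coaster (coaster edge spans columns 233–329, top row 159); position within ~3 mm. Lower.

>>> drive_tool(
  plan=[
    [1,-0.08,0.05,0.6,0,0,0],
    [1,0,0,0.8,0,0,0],
    [1,0,0,0.7,0,0,0],
    [1,0,0,0.4,0,0,0],
    [1,0,0,0.1,0,0,0],
    [1,0,0,0,0,0,0],
  ],
)

```text
t: 37.25
eef_pos: [0.4513, 0.0021, 0.0343]
tcp_rot: [0.0, 0.663, 0.749, 0.0]
wrist_force: [1.2, -0.1, -2.1]
opening: 0.0561
gripper_force: 37.8
```

>>> drive_tool(
  plan=[
    [1,0,0,0.06,0,0,0],
    [1,0,0,0,0,0,0],
  ],
)

```text
t: 37.5
eef_pos: [0.4512, 0.0021, 0.0331]
tcp_rot: [0.0, 0.663, 0.749, 0.0]
wrist_force: [0.1, -0.9, -1.5]
opening: 0.0561
gripper_force: 37.8
```

>>> drive_tool(
  plan=[
    [1,0,0,0.04,0,0,0],
    [1,0,0,0,0,0,0],
  ],
)

```text
t: 37.75
eef_pos: [0.4514, 0.002, 0.0327]
tcp_rot: [0.0, 0.663, 0.749, 0.0]
wrist_force: [-2.6, 1.0, 7.9]
opening: 0.056
gripper_force: 38.7
```

>>> drive_tool(
  plan=[
    [-0.35,0,0,0,0,0,0],
    [-0.6,0,0,0,0,0,0],
    [-0.9,0,0,0,0,0,0],
    [-1,0,0,0,0,0,0],
    [-1,0,0,-0.5,0,0,0],
    [-1,0,0,-1,0,0,0],
    [-1,0,0,-1,0,0,0],
    [-1,0,0,-1,0,0,0],
    [-1,0,0,-1,0,0,0],
    [-1,0,0,-1,0,0,0],
  ],
)

```text
t: 39.0
eef_pos: [0.4511, 0.0021, 0.1435]
tcp_rot: [0.0, 0.663, 0.749, 0.0]
wrist_force: [0.1, 0.1, -0.7]
opening: 0.0856
gripper_force: 0.0
```

>>> drive_tool(
  plan=[
    [-1,0,0,-1,0,0,0],
    [-1,0,0,-1,0,0,0],
    [-1,0,0,-1,0,0,0],
    [-1,0,0,-1,0,0,0],
    [-1,0,0,-0.3,0,0,0],
  ],
)

```text
t: 39.62
eef_pos: [0.4514, 0.0021, 0.2296]
tcp_rot: [0.001, 0.663, 0.749, 0.0]
wrist_force: [0.0, 0.8, -0.7]
opening: 0.0855
gripper_force: 0.0
```

```bash
python3 -c "
from h import *
go([.4231,.1804,.1355],7.0)
I=cams.camera_info('wrist');print(proj('wrist',[[.451,.0025,.076],[.451,.0025,.004]],I))
a=snap('wrist','w8.png');snap('scene','s8.png')
g=cv2.HoughCircles(cv2.cvtColor(a,cv2.COLOR_BGR2GRAY),cv2.HOUGH_GRADIENT,1,30,param1=100,param2=25,minRadius=25,maxRadius=60);print(g)
"
```

```text
t 39.62 pos [0.4514 0.0021 0.2296] yaw 7.01 tilt [ 0.002 -0.    -1.   ] open 0.0855 F [ 0.   0.8 -0.7] q [-10.  -7.  96.  -0.  91. -17.]
 rz units total 0.0 shift units [ 9.02 -0.32  4.71]
[[278.32651469 186.23077946]
 [278.40994745 174.66556093]]
[[[277.5 177.5  33.8]
  [234.5  52.5  40.7]]]
```

>>> drive_tool(
  plan=[
    [-1,0.9,-0.03,0,0,0,0],
    [-1,0.9,-0.03,0,0,0,0],
    [-1,0.9,-0.03,0,0,0,0],
    [-1,0.9,-0.03,0,0,0,0],
    [-1,0.9,-0.03,0,0,0,0],
    [-1,0.9,-0.03,0,0,0,0],
    [-1,0.9,-0.03,0,0,0,0],
    [-1,0.9,-0.03,0,0,0,0],
    [-1,0.9,-0.04,0,0,0,0],
    [-1,0.9,-0.04,0,0,0,0],
  ],
  newtons=30,
)

```text
t: 40.98
eef_pos: [0.4224, 0.1805, 0.2272]
tcp_rot: [-0.0, 0.663, 0.749, -0.001]
wrist_force: [0.5, 0.3, 0.1]
opening: 0.0852
gripper_force: 0.0
```

```bash
python3 -c "
from h import *
go([.4231,.1804,.1355],7.0)
I=cams.camera_info('wrist')
im=snap('wrist','w9.png'); hsv=cv2.cvtColor(im,cv2.COLOR_BGR2HSV)
m=cv2.inRange(hsv,(5,60,50),(25,255,255)); n,l,s,c=cv2.connectedComponentsWithStats(m)
print([(s[i].tolist(),c[i].round()) for i in range(1,n) if s[i][4]>300]); print(proj('wrist',[[.4231,.1804,.161],[.4231-.0048,.1804+.039,.161],[.4231+.0048,.1804-.039,.161]],I))
"
```

```text
t 40.98 pos [0.4224 0.1805 0.2272] yaw 7.01 tilt [-0.001 -0.    -1.   ] open 0.0852 F [0.5 0.3 0.1] q [14. -6. 95. -0. 91.  7.]
 rz units total 0.0 shift units [-0.01  0.04  4.59]
[([0, 0, 191, 154, 26334], array([90., 69.])), ([273, 161, 15, 95, 1323], array([280., 207.])), ([198, 164, 74, 66, 4589], array([235., 196.])), ([141, 218, 41, 40, 851], array([167., 242.])), ([256, 284, 57, 34, 681], array([284., 296.]))]
[[279.81678897 210.06482747]
 [279.89704942 159.39403327]
 [279.74354037 256.54735858]]
```

>>> drive_tool(
  plan=[
    [-1,0,0.04,0.95,0,0,0],
    [-1,0,0,0.95,0,0,0],
    [-1,0,0,0.95,0,0,0],
    [-1,0,0,0.95,0,0,0],
    [-1,0,0,0.75,0,0,0],
    [0,0,0,0,0,0,0],
    [0.6,0,0,0,0,0,0],
    [0.7,0,0,0,0,0,0],
    [0.8,0,0,0,0,0,0],
    [1,0,0,0,0,0,0],
  ],
)

```text
t: 42.28
eef_pos: [0.4235, 0.1801, 0.1374]
tcp_rot: [0.0, 0.663, 0.749, -0.0]
wrist_force: [-4.3, -0.4, 4.8]
opening: 0.0094
gripper_force: 29.3
```

>>> drive_tool(
  plan=[
    [1,0,0,0,0,0,0],
    [1,0,0,0,0,0,0],
    [1,0,0,0,0,0,0],
  ],
  newtons=60,
)

```text
t: 42.65
eef_pos: [0.4235, 0.1801, 0.1374]
tcp_rot: [0.0, 0.663, 0.749, -0.0]
wrist_force: [-3.8, -0.6, 6.6]
opening: 0.0068
gripper_force: 58.8
```

>>> drive_tool(
  plan=[
    [1,0,0,-0.2,0,0,0],
    [1,0,0,-0.5,0,0,0],
    [1,0,0,-0.9,0,0,0],
    [1,0,0,-1,0,0,0],
    [1,0,0,-1,0,0,0],
    [1,0,0,-1,0,0,0],
    [1,0,0,-0.9,0,0,0],
    [1,0,0,-0.3,0,0,0],
    [1,0,0,0,0,0,0],
  ],
)

```text
t: 43.78
eef_pos: [0.4237, 0.1801, 0.2531]
tcp_rot: [0.0, 0.663, 0.749, -0.0]
wrist_force: [-0.3, 0.4, -3.4]
opening: 0.0067
gripper_force: 58.7
```

```bash
python3 -c "
from h import *
go([.4253,-.237,.25],7.0)
"
```

```text
t 43.77 pos [0.4237 0.1801 0.2531] yaw 7.01 tilt [ 0. -0. -1.] open 0.0067 F [-0.3  0.4 -3.4] q [13. -6. 92. -0. 94.  6.]
 rz units total 0.0 shift units [-20.71  -2.46   0.15]
```

>>> drive_tool(
  plan=[
    [1,-0.4,-0.05,0,0,0,0],
    [1,-0.7,-0.08,0,0,0,0],
    [1,-0.98,-0.12,0,0,0,0],
    [1,-0.98,-0.12,0,0,0,0],
    [1,-0.98,-0.12,0,0,0,0],
    [1,-0.98,-0.12,0,0,0,0],
    [1,-0.98,-0.12,0,0,0,0],
    [1,-0.98,-0.12,0,0,0,0],
    [1,-0.98,-0.12,0,0,0,0],
    [1,-0.98,-0.12,0,0,0,0],
  ],
)

```text
t: 45.02
eef_pos: [0.4234, -0.0015, 0.2528]
tcp_rot: [-0.0, 0.663, 0.749, -0.0]
wrist_force: [-0.2, -0.4, -2.7]
opening: 0.0064
gripper_force: 58.7
```

>>> drive_tool(
  plan=[
    [1,-0.98,-0.12,0,0,0,0],
    [1,-0.98,-0.12,0,0,0,0],
    [1,-0.98,-0.12,0,0,0,0],
    [1,-0.98,-0.12,0,0,0,0],
    [1,-0.98,-0.12,0,0,0,0],
    [1,-0.98,-0.12,0,0,0,0],
    [1,-0.98,-0.12,0,0,0,0],
    [1,-0.98,-0.12,0,0,0,0],
    [1,-0.98,-0.12,0,0,0,0],
    [1,-0.98,-0.12,0,0,0,0],
  ],
)

```text
t: 46.28
eef_pos: [0.4233, -0.1988, 0.2529]
tcp_rot: [-0.0, 0.663, 0.749, -0.0]
wrist_force: [-0.0, -0.7, -2.8]
opening: 0.0068
gripper_force: 58.7
```

>>> drive_tool(
  plan=[
    [1,-0.9,-0.12,0,0,0,0],
    [1,-0.5,-0.06,0,0,0,0],
    [1,-0.3,-0.03,0,0,0,0],
    [1,0,0,0,0,0,0],
    [1,0,0,0,0,0,0],
  ],
)

```text
t: 46.9
eef_pos: [0.4239, -0.2314, 0.2532]
tcp_rot: [0.0, 0.662, 0.749, 0.0]
wrist_force: [-0.3, -0.3, -3.5]
opening: 0.0068
gripper_force: 58.7
```

```bash
python3 -c "
from h import *
go([.4253,-.237,.18],7.0)
"
```

```text
t 46.9 pos [ 0.4239 -0.2314  0.2532] yaw 7.03 tilt [ 0. -0. -1.] open 0.0068 F [-0.3 -0.3 -3.5] q [-38.  -3.  90.   0.  94. -45.]
 rz units total 0.001 shift units [-0.29  0.03  3.66]
```

>>> drive_tool(
  plan=[
    [1,-0.15,0.02,0.5,0,0,0],
    [1,-0.15,0.01,0.8,0,0,0],
    [1,0,0,0.9,0,0,0],
    [1,0,0,0.9,0,0,0],
    [1,0,0,0.6,0,0,0],
    [1,0,0,0.3,0,0,0],
    [1,0,0,0,0,0,0],
  ],
)

```text
t: 47.78
eef_pos: [0.4252, -0.2376, 0.173]
tcp_rot: [-0.0, 0.663, 0.749, -0.0]
wrist_force: [0.0, -0.1, -2.5]
opening: 0.0061
gripper_force: 58.7
```

```bash
python3 -c "
from h import *
go([.4253,-.2373,.1414],7.0)
"
```

```text
t 47.77 pos [ 0.4252 -0.2376  0.173 ] yaw 7.01 tilt [-0.  0. -1.] open 0.0061 F [ 0.  -0.1 -2.5] q [-38.  -1.  97.  -0.  84. -45.]
 rz units total 0.0 shift units [0.02 0.01 1.58]
```

>>> drive_tool(
  plan=[
    [1,0,0,0.3,0,0,0],
    [1,0,0,0.2,0,0,0],
    [1,0,0,0.2,0,0,0],
    [1,0,0,0,0,0,0],
  ],
)

```text
t: 48.28
eef_pos: [0.4251, -0.2376, 0.1589]
tcp_rot: [-0.0, 0.663, 0.749, -0.0]
wrist_force: [0.9, -0.1, -1.7]
opening: 0.0065
gripper_force: 58.7
```

>>> drive_tool(
  plan=[
    [1,0,0,0.2,0,0,0],
    [1,0,0,0.2,0,0,0],
    [1,0,0,0.1,0,0,0],
    [1,0,0,0,0,0,0],
  ],
)

```text
t: 48.78
eef_pos: [0.4251, -0.2376, 0.149]
tcp_rot: [-0.0, 0.663, 0.749, -0.0]
wrist_force: [-0.5, 0.5, -2.1]
opening: 0.0064
gripper_force: 58.7
```

Sliding in freely.

>>> drive_tool(
  plan=[
    [1,0,0,0.15,0,0,0],
    [1,0,0,0.15,0,0,0],
    [1,0,0,0.05,0,0,0],
    [1,0,0,0,0,0,0],
  ],
)

```text
t: 49.28
eef_pos: [0.4252, -0.2377, 0.1421]
tcp_rot: [0.0, 0.663, 0.749, -0.0]
wrist_force: [0.1, -0.3, -3.4]
opening: 0.0063
gripper_force: 58.9
```

>>> drive_tool(
  plan=[
    [1,0,0,0.04,0,0,0],
    [1,0,0,0,0,0,0],
  ],
)

```text
t: 49.52
eef_pos: [0.4255, -0.2377, 0.1417]
tcp_rot: [0.0, 0.663, 0.749, 0.0]
wrist_force: [2.0, 0.4, 2.0]
opening: 0.0062
gripper_force: 61.1
```

>>> drive_tool(
  plan=[
    [0.8,0,0,0.02,0,0,0],
    [0.5,0,0,0,0,0,0],
    [0,0,0,0,0,0,0],
    [-0.5,0,0,0,0,0,0],
    [-0.9,0,0,0,0,0,0],
    [-1,0,0,-0.4,0,0,0],
    [-1,0,0,-1,0,0,0],
    [-1,0,0,-1,0,0,0],
    [-1,0,0,-1,0,0,0],
    [-1,0,0,-1,0,0,0],
  ],
  newtons=25,
)

```text
t: 50.78
eef_pos: [0.4252, -0.2377, 0.2302]
tcp_rot: [0.0, 0.663, 0.749, -0.0]
wrist_force: [0.2, 0.4, -0.1]
opening: 0.0854
gripper_force: 0.0
```

```bash
python3 -c "
from h import *
go([.4128,.328,.0525],7.0)
snap('side','d10.png');snap('scene','s10.png')
I=cams.camera_info('wrist');a=snap('wrist','w10.png')
hsv=cv2.cvtColor(a,cv2.COLOR_BGR2HSV);m=cv2.inRange(hsv,(5,60,50),(25,255,255)); n,l,s,c=cv2.connectedComponentsWithStats(m)
print([(s[i].tolist(),c[i].round()) for i in range(1,n) if s[i][4]>300])
x,y=.4253,-.237;print(proj('wrist',[[x,y,.165],[x-.0048,y+.039,.165],[x+.0048,y-.039,.165]],I))
"
```

```text
t 50.77 pos [ 0.4252 -0.2377  0.2302] yaw 7.0 tilt [ 0. -0. -1.] open 0.0854 F [ 0.2  0.4 -0.1] q [-38.  -2.  91.  -0.  91. -45.]
 rz units total 0.0 shift units [28.15  2.83  8.88]
[([0, 71, 184, 96, 6341], array([119., 118.])), ([205, 103, 70, 33, 1959], array([243., 120.])), ([284, 103, 64, 32, 1704], array([311., 119.])), ([198, 142, 153, 113, 11713], array([267., 188.]))]
[[278.15831088 208.19837   ]
 [278.16447458 157.39012059]
 [278.15222741 254.7653498 ]]
```

>>> drive_tool(
  plan=[
    [-1,0.98,0.1,0,0,0,0],
    [-1,0.98,0.1,0,0,0,0],
    [-1,0.98,0.1,0,0,0,0],
    [-1,0.98,0.1,0,0,0,0],
    [-1,0.98,0.1,0,0,0,0],
    [-1,0.98,0.1,0,0,0,0],
    [-1,0.98,0.1,0,0,0,0],
    [-1,0.98,0.1,0,0,0,0],
    [-1,0.98,0.1,0,0,0,0],
    [-1,0.98,0.1,0,0,0,0],
  ],
)

```text
t: 52.18
eef_pos: [0.4208, -0.0392, 0.2289]
tcp_rot: [0.0, 0.662, 0.749, 0.0]
wrist_force: [0.1, -0.7, -0.9]
opening: 0.0852
gripper_force: 0.0
```

>>> drive_tool(
  plan=[
    [-1,0.98,0.1,0,0,0,0],
    [-1,0.98,0.1,0,0,0,0],
    [-1,0.98,0.1,0,0,0,0],
    [-1,0.98,0.1,0,0,0,0],
    [-1,0.98,0.1,0,0,0,0],
    [-1,0.98,0.1,0,0,0,0],
    [-1,0.98,0.1,0,0,0,0],
    [-1,0.98,0.1,0,0,0,0],
    [-1,0.98,0.1,0,0,0,0],
    [-1,0.98,0.1,0,0,0,0],
  ],
)

```text
t: 53.42
eef_pos: [0.4164, 0.1576, 0.2289]
tcp_rot: [0.0, 0.662, 0.749, -0.0]
wrist_force: [-0.6, -0.3, -0.5]
opening: 0.0855
gripper_force: 0.0
```

>>> drive_tool(
  plan=[
    [-1,0.98,0.1,0,0,0,0],
    [-1,0.98,0.1,0,0,0,0],
    [-1,0.98,0.1,0,0,0,0],
    [-1,0.98,0.1,0,0,0,0],
    [-1,0.98,0.1,0,0,0,0],
    [-1,0.98,0.1,0,0,0,0],
    [-1,0,0,0,0,0,0],
  ],
)

```text
t: 54.3
eef_pos: [0.4141, 0.2758, 0.2287]
tcp_rot: [-0.0, 0.662, 0.75, -0.0]
wrist_force: [-0.0, 0.6, -0.1]
opening: 0.0853
gripper_force: 0.0
```

```bash
python3 -c "
from h import *
go([.4128,.328,.0525],7.0)
"
```

```text
t 54.3 pos [0.4141 0.2758 0.2287] yaw 7.11 tilt [-0. -0. -1.] open 0.0853 F [-0.   0.6 -0.1] q [25. -1. 90.  0. 91. 18.]
 rz units total 0.004 shift units [2.6  0.25 8.81]
```

>>> drive_tool(
  plan=[
    [-1,0.9,0.09,0,0,0,0],
    [-1,0.9,0.08,0,0,0,0],
    [-1,0.8,0.08,0,0,0,0],
    [-1,0,0,0.9,0,0,0],
    [-1,0,0,0.9,0,0,0],
    [-1,0,0,0.9,0,0,0],
    [-1,0,0,0.9,0,0,0],
    [-1,0,0,0.9,0,0,0],
    [-1,0,0,0.9,0,0,0],
    [-1,0,0,0.9,0,0,0],
  ],
)

```text
t: 55.55
eef_pos: [0.4133, 0.3267, 0.1017]
tcp_rot: [0.0, 0.663, 0.749, -0.0]
wrist_force: [-0.0, -0.3, 0.4]
opening: 0.0853
gripper_force: 0.0
```

>>> drive_tool(
  plan=[
    [-1,0,0,0.9,0,0,0],
    [-1,0,0,0.9,0,0,0],
    [-1,0,0,0.7,0,0,0],
    [-0.3,0,0,0,0,0,0],
    [0,0,0,0,0,0,0],
    [0.1,0,0,0,0,0,0],
    [1,0,0,0,0,0,0],
    [1,0,0,0,0,0,0],
    [1,0,0,0,0,0,0],
  ],
)

```text
t: 56.68
eef_pos: [0.4135, 0.3269, 0.0536]
tcp_rot: [0.0, 0.663, 0.749, 0.001]
wrist_force: [-2.1, -1.0, 6.3]
opening: 0.0448
gripper_force: 25.5
```

>>> drive_tool(
  plan=[
    [1,0,0,-0.4,0,0,0],
    [1,0,0,-0.9,0,0,0],
    [1,0,0,-1,0,0,0],
    [1,0,0,-1,0,0,0],
    [1,0,0,-1,0,0,0],
    [1,0,0,-1,0,0,0],
    [1,0,0,-1,0,0,0],
    [1,0,0,-1,0,0,0],
    [1,0,0,-1,0,0,0],
    [1,0,0,-0.3,0,0,0],
  ],
)

```text
t: 57.92
eef_pos: [0.4136, 0.3269, 0.227]
tcp_rot: [0.0, 0.663, 0.749, 0.001]
wrist_force: [-0.2, 0.2, -1.3]
opening: 0.0446
gripper_force: 25.9
```

```bash
python3 -c "
from h import *
go([.3822,-.2423,.22],7.0)
"
```

```text
t 57.92 pos [0.4136 0.3269 0.227 ] yaw 7.01 tilt [ 0.002  0.001 -1.   ] open 0.0446 F [-0.2  0.2 -1.3] q [30.  2. 87. -0. 90. 23.]
 rz units total 0.0 shift units [-28.06  -5.03   0.35]
```

>>> drive_tool(
  plan=[
    [1,0,0,0,0,0,-0.33],
    [1,0,0,0,0,0,-0.33],
    [1,0,0,0,0,0,-0.33],
    [1,0,0,0,0,0,-0.33],
    [1,0,0,0,0,0,-0.33],
    [1,0,0,0,0,0,-0.33],
    [1,0,0,0,0,0,-0.33],
    [1,0,0,0,0,0,-0.33],
    [1,0,0,0,0,0,-0.36],
    [1,0.09,-0.5,0,0,0,0],
  ],
)

```text
t: 59.18
eef_pos: [0.4124, 0.3164, 0.2247]
tcp_rot: [-0.0, -0.061, 0.998, -0.0]
wrist_force: [0.8, -0.4, -1.4]
opening: 0.0446
gripper_force: 25.9
```

>>> drive_tool(
  plan=[
    [1,0.175,-0.97,0,0,0,0],
    [1,0.175,-0.97,0,0,0,0],
    [1,0.175,-0.97,0,0,0,0],
    [1,0.175,-0.97,0,0,0,0],
    [1,0.175,-0.97,0,0,0,0],
    [1,0.175,-0.97,0,0,0,0],
    [1,0.175,-0.97,0,0,0,0],
    [1,0.175,-0.97,0,0,0,0],
    [1,0.175,-0.97,0,0,0,0],
    [1,0.175,-0.97,0,0,0,0],
  ],
)

```text
t: 60.42
eef_pos: [0.401, 0.1182, 0.225]
tcp_rot: [0.0, -0.06, 0.998, -0.0]
wrist_force: [-0.7, 0.1, -1.6]
opening: 0.0447
gripper_force: 25.9
```

>>> drive_tool(
  plan=[
    [1,0.175,-0.97,0,0,0,0],
    [1,0.175,-0.97,0,0,0,0],
    [1,0.175,-0.97,0,0,0,0],
    [1,0.175,-0.97,0,0,0,0],
    [1,0.175,-0.97,0,0,0,0],
    [1,0.175,-0.97,0,0,0,0],
    [1,0.175,-0.97,0,0,0,0],
    [1,0.175,-0.97,0,0,0,0],
    [1,0.175,-0.97,0,0,0,0],
    [1,0,0,0,0,0,0],
  ],
)

```text
t: 61.68
eef_pos: [0.3907, -0.0586, 0.2249]
tcp_rot: [0.0, -0.059, 0.998, -0.0]
wrist_force: [0.3, 0.3, -1.4]
opening: 0.0446
gripper_force: 25.9
```

```bash
python3 -c "
from h import *
go([.3815,-.241,.1716],97.0)
"
```

```text
t 61.67 pos [ 0.3907 -0.0586  0.2249] yaw 96.77 tilt [ 0. -0. -1.] open 0.0446 F [ 0.3  0.3 -1.4] q [ -20.  -14.  102.   -0.   92. -117.]
 rz units total -0.008 shift units [ 1.57 -8.99  2.67]
```

>>> drive_tool(
  plan=[
    [1,0.175,-0.97,0,0,0,0],
    [1,0.175,-0.97,0,0,0,0],
    [1,0.175,-0.97,0,0,0,0],
    [1,0.175,-0.97,0,0,0,0],
    [1,0.175,-0.97,0,0,0,0],
    [1,0.175,-0.97,0,0,0,0],
    [1,0.175,-0.97,0,0,0,0],
    [1,0.175,-0.97,0,0,0,0],
    [1,0.175,-0.9,0,0,0,0],
    [1,0,-0.33,0,0,0,0],
  ],
)

```text
t: 62.92
eef_pos: [0.3816, -0.2403, 0.2249]
tcp_rot: [-0.0, -0.06, 0.998, -0.0]
wrist_force: [0.2, 0.8, -0.9]
opening: 0.0446
gripper_force: 26.0
```

```bash
python3 -c "
from h import *
go([.3815,-.241,.1716],97.0)
I=cams.camera_info('wrist');a=snap('wrist','w11.png')
b=cv2.imread('pics/d10.png')[90:250,270:430];s=cv2.imread('pics/s10.png')[190:350,290:450]
cv2.imwrite('pics/p11.png',np.hstack([cv2.resize(a,(420,315)),cv2.resize(snap('side','d11.png')[90:300,290:430],(210,315))]))
x=snap('scene','s11.png');print(proj('wrist',[[.3815,-.2424,.121]],I))
"
```

```text
t 62.92 pos [ 0.3816 -0.2403  0.2249] yaw 96.89 tilt [-0. -0. -1.] open 0.0446 F [ 0.2  0.8 -0.9] q [ -42.   -7.   96.   -0.   91. -139.]
 rz units total -0.004 shift units [ 0.01 -0.03  2.66]
[[276.64413059 197.79765252]]
```

View pics/p11.png

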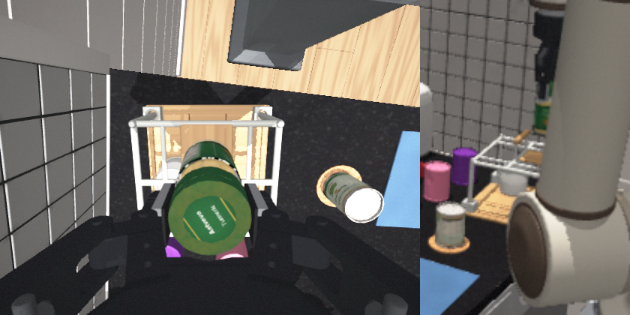

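Frame is seated, tin stands on the coaster (around (350,190) left), and the jar is over the seat. Lower it.

>>> drive_tool(
  plan=[
    [1,0,-0.03,0.6,0,0,0],
    [1,0,0,0.8,0,0,0],
    [1,0,0,0.7,0,0,0],
    [1,0,0,0.4,0,0,0],
    [1,0,0,0.15,0,0,0],
    [1,0,0,0,0,0,0],
  ],
)

```text
t: 63.82
eef_pos: [0.3819, -0.2403, 0.172]
tcp_rot: [-0.0, -0.061, 0.998, -0.0]
wrist_force: [0.5, -0.6, -1.0]
opening: 0.0442
gripper_force: 26.0
```

>>> drive_tool(
  plan=[
    [1,0,0,0.05,0,0,0],
    [1,0,0,0,0,0,0],
  ],
)

```text
t: 64.08
eef_pos: [0.3819, -0.2403, 0.1711]
tcp_rot: [0.0, -0.061, 0.998, -0.0]
wrist_force: [-0.1, -0.2, -1.4]
opening: 0.0443
gripper_force: 26.0
```

>>> drive_tool(
  plan=[
    [1,0,0,0.05,0,0,0],
    [1,0,0,0,0,0,0],
  ],
)

```text
t: 64.32
eef_pos: [0.3821, -0.2405, 0.1705]
tcp_rot: [0.0, -0.061, 0.998, -0.0]
wrist_force: [-0.2, 0.7, 4.3]
opening: 0.0445
gripper_force: 26.1
```

Contact; release and retreat upward.

>>> drive_tool(
  plan=[
    [0,0,0,0,0,0,0],
    [-0.3,0,0,0,0,0,0],
    [-0.6,0,0,0,0,0,0],
    [-0.9,0,0,0,0,0,0],
    [-0.9,0,0,-0.4,0,0,0],
    [-0.9,0,0,-0.9,0,0,0],
    [-0.9,0,0,-1,0,0,0],
    [-0.9,0,0,-1,0,0,0],
    [-0.9,0,0,-1,0,0,0],
    [-1,0,0,-1,0,0,0],
  ],
)

```text
t: 65.58
eef_pos: [0.3819, -0.2403, 0.278]
tcp_rot: [0.0, -0.061, 0.998, -0.001]
wrist_force: [0.0, 0.1, 0.6]
opening: 0.0853
gripper_force: 0.0
```

>>> drive_tool(
  plan=[
    [-1,0,0,-1,0,0,0],
    [-1,0,0,-1,0,0,0],
    [-1,0,0,-1,0,0,0],
    [-1,0,0,0,0,0,0],
  ],
)

```text
t: 66.08
eef_pos: [0.3821, -0.2405, 0.3381]
tcp_rot: [0.001, -0.061, 0.998, -0.001]
wrist_force: [0.6, -0.7, -0.7]
opening: 0.0856
gripper_force: 0.0
```

```bash
python3 - <<'E'
from h import *
I=cams.camera_info('wrist')
go([.38,-.24,.33],97)
a=snap('wrist','w12.png');hsv=cv2.cvtColor(a,cv2.COLOR_BGR2HSV)
def blob(lo,hi,box):
    m=cv2.inRange(hsv,lo,hi); z=np.zeros_like(m);x,y,w,h=box; z[y:y+h,x:x+w]=m[y:y+h,x:x+w]
    c=max(cv2.findContours(z,0,1)[0],key=cv2.contourArea); return cv2.boundingRect(c)
print("cap",blob((45,80,30),(75,255,255),(200,100,160,180)),"expect cap centre",proj('wrist',[[.3816,-.2415,.227]],I))
print("coaster",blob((5,90,80),(25,255,255),(370,150,130,130)),"exp coaster/lid",proj('wrist',[[.451,.002,.004],[.451,.002,.076]],I))
E
```

```text
t 66.08 pos [ 0.3821 -0.2405  0.3381] yaw 96.95 tilt [ 0.002 -0.002 -1.   ] open 0.0856 F [ 0.6 -0.7 -0.7] q [ -42.   -7.   83.   -0.  103. -139.]
 rz units total -0.002 shift units [0.1  0.04 0.4 ]
cap (255, 168, 46, 49) expect cap centre [[278.21811544 195.40286723]]
coaster (392, 199, 39, 45) exp coaster/lid [[417.00160178 221.53016943]
 [438.01483023 236.97545041]]
```

```bash
python3 -c "
from station import bot
print(bot.sign_off())"
```

```text
the job is handed in; nothing more can be done
None
```

The job is handed in, but the sign-off returned no verdict. In the last checks the tin was on the coaster, the upper frame was home in its sockets, and the spice jar was back on its seat. I saw no contact with the sugar jar, cup or capsule.

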